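# Peel a tray off the stack and hold it over the light box

### The job

Wind up the light box's spring timer by turning its brass key clockwise until it is fully wound. Then peel the white top tray off the sticky stack, raising its orange-tab corner first while the opposite corner stays down, so that the loaded dark tray under it stays in place, and leave the other things on the bench alone. Finish while still holding the tray: level, centred a few centimetres above the glowing window, still and touching nothing but the gripper.

Things in the scene. Friction and masses are not known exactly. Their poses are not given: they have to be found in the camera images.
- tray_top: White formed tray, top of the stack, 150 x 110 mm (x, y), 14 mm high, about 90 g, empty. Origin: centre of its underside; z up, x along its length. Nested 7 mm deep in the tray below with about 1 mm of play; the floor part that nests is 132 x 92 mm. An upright orange pull tab stands on its (-x, +y) corner. The four spring catches of the tray below hold its rim down.
- tab (a point): Point in the orange tab of the top tray, at (-58, 49, 36) mm in the tray's frame, same axes as the tray. The tab is an upright plate 26 mm long (x), 9 mm thick (y); its top is 12 mm above this point, the tray's rim 22 mm below it. Pinch it across its thickness (along the tray's y) from above.
- far_corner (a point): Rim corner of the top tray diagonally opposite the tab, at (73, -53, 12) mm in the tray's frame. To peel, tilt the tray (and the tool gripping its tab) slowly by about 0.25 rad about a level axis through this corner, square to the diagonal, tab side up: the catches let go one after another. Then lift away.
- tray_next: Dark tray of the same shape under the top tray, loaded with brass ferrules, 320 g, loose. Origin: centre of its underside. Four yellow spring catches on its long sides (x = -34 and +34 mm, reaching 7 mm above the seated white rim) lap over the white rim; each lets go at about 1.1 N when the rim there has risen 2 to 5 mm. Together they hold more than its weight: a level lift brings it along.
- stack: Fixed: aluminium base plate 190 x 150 mm with the lower dark trays. Origin: centre of its underside, on the bench. The next tray's underside is 40 mm and the top tray's 47 mm above the bench; seated rim top 61 mm, tab top 95 mm above the bench.
- light_box: Fixed grey light box, 180 x 240 mm (x, y), housing top 36 mm above the bench. Origin: centre of its underside. Timer key near its +y end, glowing window in the rest.
- window (a point): Centre of the glowing window's upper face (150 x 150 mm, 40 mm above the bench), at (0, -35, 40) mm in the light box's frame.
- key_grip (a point): Point in the brass key's bow, on the turning axis (vertical), 69 mm above the bench at (0, 82, 69) mm of the light box. The bow is an upright plate 38 mm long (this point's x), 10 mm thick (this point's y), 26 mm high, its top 12 mm above this point; the timer's raised disc (52 mm across) is 27 mm below it. The point turns with the key.
- key (a joint): Timer key angle (rad): grows as the key turns clockwise seen from above; starts between 0 and 0.3, stop at 2.6, fully wound above 2.3. At 0 the bow lies along the light box's x. Takes about 0.1 N m to turn; it stays where it is left, so wind it in several part turns.
- tape_roll: Loose green tape roll, 72 mm across, 19 mm high, lying flat. Origin: centre of its underside. Bystander.
- meter: Loose grey hand meter, 80 x 150 x 30 mm. Origin: centre of its underside. Bystander.
- flask: Loose blue drinking bottle, 64 mm across, 170 mm high. Origin: centre of its underside. Bystander.
- driver: Loose screwdriver with a green handle. Bystander.
- mug: Loose white mug, 76 mm across, 85 mm high. Origin: centre of its underside. Bystander.
- spool: Loose fibre spool, blue flanges 100 mm across, 40 mm high, lying flat. Origin: centre of its underside. Bystander.
Things that resemble listed ones, but are neither listed nor needed, are in the scene too. Leave any red look-alike of the tray_top alone. Leave any pink look-alike of the stack alone.

How it is judged:
By the outcome, as a careful person would: the job done as asked, in the order asked, and still so for the second after the job is handed in, while the arm keeps its last pose, push and grip.
It also fails if it takes over 67 s, if anything falls off the work surface, if the arm or the gripper's body presses on something with over 40 N, if the wrist force passes 120 N, or if a joint passes its speed limit or range.

### The arm

A 6-joint arm with a two-finger parallel gripper is mounted at the origin on the work surface. World frame = base frame: x ahead of the robot, y to its left, z up, the work surface at z = 0. Lengths are in m, angles in rad, forces in N, time in s.
With the tool pointing down it reaches from about 0.3 to 0.85 m from the base axis. Payload 4.2 kg.
Tool frame: the origin (TCP) lies midway between the tips of the shut fingers; the grasp point (between the pads) lies 19 mm behind it; z points along the fingers, y is the direction in which the jaws open and shut (so a half turn about z gives the same grasp; the last joint's range is limited). The gripper opens to 91 mm and grips with 3 to 60 N. Pads are 32 mm wide; open, the fingers measure 118 mm over their backs; the gripper's body (76 mm by 178 mm) begins 60 mm behind the grasp point.
Start: joints at [1.218, 0.32, 1.565, -0, 1.257, -0.02], TCP at [0.188, 0.543, 0.214] pointing down, gripper open.
Joint ranges: [-3.11, 3.11], [-0.84, 2.01], [0.21, 2.61], [-1.34, 4.49], [0.05, 2.63], [-2.56, 2.56]. Speed limits (rad/s): [2.57, 2.57, 3.14, 3.14, 3.14, 3.14].

### API

Orientations are given as a unit quaternion [x, y, z, w].
In Python, from cell import bot gives the robot as it stands.
- The arm moves only by the shell command python3 -m handwheel 'ROWS' [FORCE]. ROWS is JSON, a list that holds one entry, the list of rows, each a list of 5 numbers: the shift along the tool's x, y, z in m, then the turn about the tool's z in degrees, then the closure, from 0 (fully open) to 1 (shut). In form: [[[dx, dy, dz, spin, hand], ...]]. A call has 1 to 5 rows; each row is the pose to reach, as a shift and turn from the pose commanded when the call began, along the tool's axes at that moment; what a row does not reach only later rows make up. A row lasts 1/8 s, in which the tool goes at most 62.5 mm and 10.7 degrees, less where a joint would pass 70% of its speed; a pose out of reach is approached as far as the arm can. A call with a gripper value outside its range is refused whole. The fingers move at their own pace and stop on an object; FORCE is the grip in N (left out, the last holds). Time passes only in rows, so rows that repeat a pose let the fingers close. It gives the time, the measured TCP pose, the force and the opening at its end, in the units of the state.
- bot.sense(): the state, without advancing time (a new reading comes with each control period).
- bot.read_camera(name): name is "scene" or "top" or "wrist"; returns a dict with "frame" (420x560x3 uint8, blue, green, red), "range_z" (420x560 float32, m along the optical axis (not along the pixel's ray), 0 where there is no reading), "vfov" (degrees; the focal length in pixels is half the picture's height over the tangent of half this angle, whatever the lens; pixels are square), "cx", "cy" (the principal point, pixels), "eye" and "attitude" of the camera in the world. Camera axes: x right, y up, looking along -z (the intrinsics and any distortion apply to the point x, -y, -z); pixel columns grow to the right and rows downward; lengths in m; the calibration is good to about 2 mm. A picture is of the moment at which its call begins.
- bot.close_job(): hands the job in, once; it reports no verdict.
The state is a dict: "t": time; "joints": joint angles; "joint_vel": joint speeds; "tau": joint torques, N m; "position": TCP position; "orientation": TCP orientation; "force": force on the tool from outside, world axes, zero at the start; "ft_torque": the same for the moment, N m; "opening": opening from 0.0 (shut) to 1.0 (fully open).
Only numpy, scipy, OpenCV 4.12 (cv2) and the standard library are available. Lean on these libraries where they do the work, as an engineer would, in place of code of your own. Each camera call takes 0.05 s, during which the arm holds its last target.

## Working session

There is one attempt and no reset: what is moved stays moved. The work goes in short steps, Python scripts to look and compute and a shell command to move; the robot and the scene stay as the last step left them, time stands still between calls to the robot, and variables do not carry over. Pictures are saved under pics/ and viewed, and the job is handed in when it is done.

```bash
ls; mkdir -p pics
python3 - <<'E'
from cell import bot
import cv2,numpy as np
s=bot.sense();print({k:np.round(v,3) for k,v in s.items()})
for n in("scene","top","wrist"):
    c=bot.read_camera(n);cv2.imwrite(f"pics/{n}0.png",c["frame"]);np.savez(f"pics/{n}0.npz",**c)
    print(n,{k:v for k,v in c.items() if k not in("frame","range_z")},(c["range_z"]>0).mean())
E
```

```text
pics
{'t': np.float64(0.0), 'joints': array([ 1.218,  0.32 ,  1.566, -0.   ,  1.257, -0.02 ]), 'joint_vel': array([ 0.001, -0.002,  0.001,  0.002,  0.001,  0.001]), 'tau': array([ 2.0000e-03, -4.1246e+01, -2.3197e+01,  7.3000e-02,  4.6000e-02,
       -0.0000e+00]), 'position': array([0.188, 0.543, 0.213]), 'orientation': array([ 0.166,  0.986, -0.001, -0.   ]), 'force': array([ 0.624, -0.384,  0.141]), 'ft_torque': array([-0.062,  0.009, -0.027]), 'opening': np.float64(0.999)}
scene {'vfov': 44.073395781586505, 'cx': 275.50035265535774, 'cy': 209.8075073240161, 'eye': array([1.20884752, 0.20652955, 1.08694836]), 'attitude': array([0.18915786, 0.24900307, 0.77320145, 0.55170309])} 0.9961267006802721
top {'vfov': 57.28352699928866, 'cx': 279.85560267044707, 'cy': 202.07646217465742, 'eye': array([ 0.32372821, -0.01820955,  1.27613393]), 'attitude': array([-0.06538062,  0.05290033,  0.71414839, -0.69492374])} 0.9959736394557823
wrist {'vfov': 71.72050625544199, 'cx': 277.3111173762858, 'cy': 212.69021582731656, 'eye': array([0.12064888, 0.56686094, 0.38359949]), 'attitude': array([-0.10343056, -0.07328767,  0.57566652,  0.80779892])} 0.985765306122449
```

View pics/scene0.png

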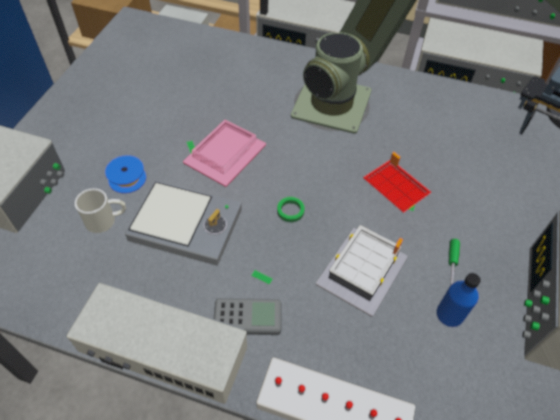

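View pics/top0.png

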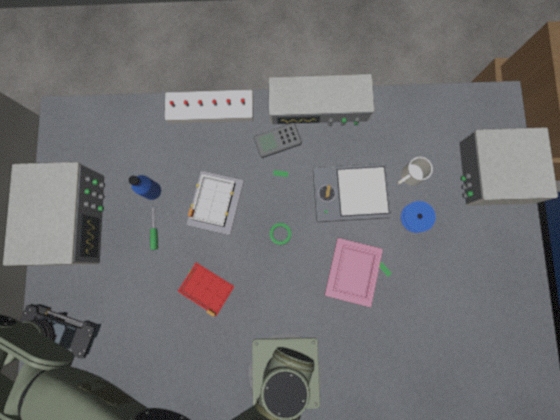

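View pics/wrist0.png

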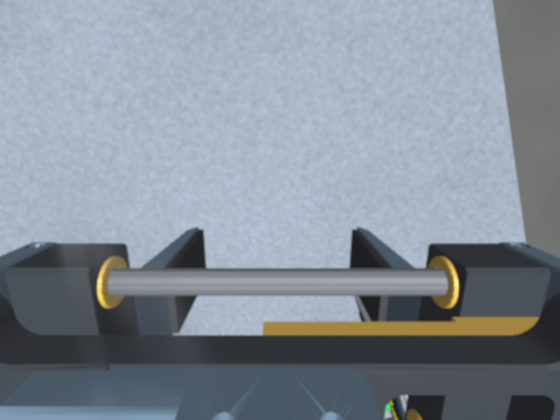

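```bash
cat > h.py <<'E'
import numpy as np,cv2
from scipy.spatial.transform import Rotation as R
def load(n): return dict(np.load(f"pics/{n}.npz"))
def f(c): return 210/np.tan(np.radians(float(c["vfov"]))/2)
def ray(c,p):
    p=np.atleast_2d(p).astype(float);F=f(c)
    d=np.c_[(p[:,0]-c["cx"])/F,-(p[:,1]-c["cy"])/F,-np.ones(len(p))]
    return R.from_quat(c["attitude"]).apply(d)
def cast(c,p,z):
    d=ray(c,p);return c["eye"]+d*((z-c["eye"][2])/d[:,2])[:,None]
def depth(c,p):
    p=np.atleast_2d(p);z=c["range_z"][p[:,1].astype(int),p[:,0].astype(int)]
    return c["eye"]+ray(c,p)*z[:,None]
def cloud(c):
    v,u=np.mgrid[0:420,0:560];return depth(c,np.c_[u.ravel(),v.ravel()]).reshape(420,560,3)
def proj(c,P):
    q=R.from_quat(c["attitude"]).inv().apply(np.atleast_2d(P)-c["eye"]);F=f(c)
    return np.c_[c["cx"]-F*q[:,0]/q[:,2],c["cy"]+F*q[:,1]/q[:,2]]
E
python3 - <<'E'
from h import *
for n,(a,b) in {"top0":((110,120),(110,120)),"scene0":((100,150),(0,0))}.items():
    pass
c=load("top0");s=load("scene0")
t=c["frame"]
cv2.imwrite("pics/ct.png",cv2.resize(t[150:250,170:400],None,fx=3.4,fy=3.4,interpolation=cv2.INTER_CUBIC))
u=s["frame"]
cv2.imwrite("pics/cs.png",np.hstack([cv2.resize(u[170:270,120:250],None,fx=3,fy=3,interpolation=cv2.INTER_CUBIC),cv2.resize(u[215:315,310:420],None,fx=3,fy=3,interpolation=cv2.INTER_CUBIC)]))
for q in (c,s):
    P=cloud(q);z=P[...,2];m=(q["range_z"]>0)&(abs(z)<0.02);print(np.median(z[m]))
    # plane tilt
    X=P[m];A=np.c_[X[:,:2],np.ones(len(X))];print(np.linalg.lstsq(A,X[:,2],rcond=None)[0])
E
```

```text
0.0006456008495501209
[-0.0007122  -0.00014832  0.00119922]
0.00048708428861887754
[-0.00150229  0.00076489  0.00149485]
```

View pics/ct.png

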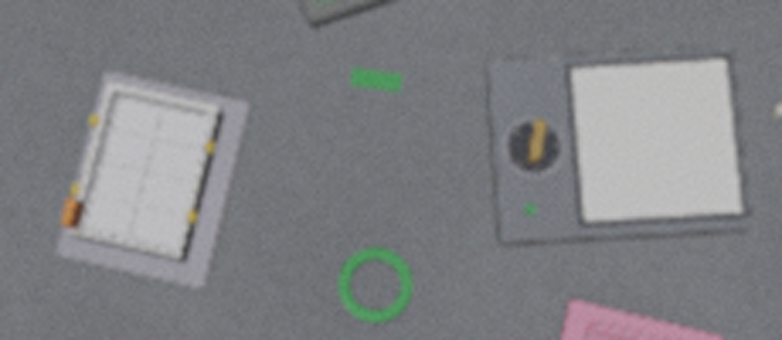

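View pics/cs.png

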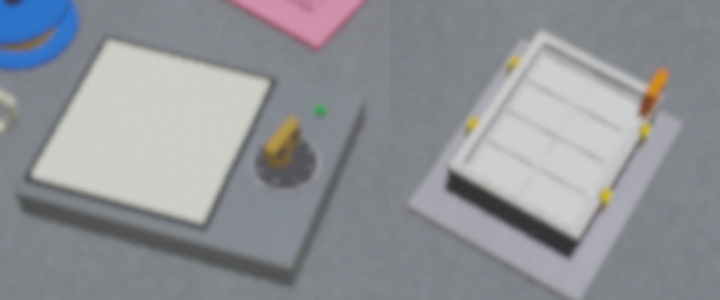

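```bash
cat > m.py <<'E'
from h import *
def comp(mask,near):
    n,l,st,ce=cv2.connectedComponentsWithStats(mask.astype(np.uint8));b=None
    i=min((i for i in range(1,n) if st[i,4]>8),key=lambda i:np.hypot(*(ce[i]-near)));return l==i
def rect(c,m,z):
    cs,_=cv2.findContours(m.astype(np.uint8),cv2.RETR_EXTERNAL,cv2.CHAIN_APPROX_NONE)
    p=max(cs,key=len)[:,0]
    P=cast(c,p,z)[:,:2];(a,b),(w,h),an=cv2.minAreaRect((P*1000).astype(np.float32));return np.round([a,b,w,h,an],1),len(p)
E
python3 - <<'E'
from m import *
for n,wn,tn in(("top0",(363,192),(213,202)),("scene0",(170,213),(364,262))):
    c=load(n);fr=c["frame"].astype(int);hsv=cv2.cvtColor(c["frame"],cv2.COLOR_BGR2HSV).astype(int)
    white=(hsv[...,2]>150)&(hsv[...,1]<40)
    print(n,"window",rect(c,comp(white,wn),.04))
    w=comp(white,tn);print("tray",rect(c,w,.061))
    orange=(hsv[...,0]>5)&(hsv[...,0]<16)&(hsv[...,1]>130)
    yel=(hsv[...,0]>=18)&(hsv[...,0]<33)&(hsv[...,1]>100)
    for nm,mk in(("or",orange),("ye",yel)):
        k,l,st,ce=cv2.connectedComponentsWithStats(mk.astype(np.uint8))
        for i in range(1,k):
            if st[i,4]<4: continue
            ys,xs=np.where(l==i);D=depth(c,np.c_[xs,ys])
            if c["range_z"][ys,xs].min()<=0 or D[:,0].mean()<0.2: continue
            print(nm,ce[i].round(1),st[i,4],"depth med",np.median(D,0).round(4),"zmax",D[:,2].max().round(4))
    # cloud plan views
    P=cloud(c)
    for nm,cen,zl,zh in(("key",None,.055,.095),):
        m=(P[...,2]>.05)&(P[...,2]<.1)&(c["range_z"]>0)&((hsv[...,0]>12)&(hsv[...,0]<30)&(hsv[...,1]>90))
E
```

```text
top0 window (array([ 563.5, -269.4,  150.6,  150.7,    1.8]), 177)
tray (array([536.2, 210.8, 140.1, 178. ,  75.7]), 193)
or [190.7 212.3] 15 depth med [0.5011 0.279  0.0936] zmax 0.0971
ye [534.2  43. ] 4 depth med [ 1.1887 -1.0392 -0.1667] zmax -0.1614
ye [514.5  57.8] 4 depth med [ 1.2011 -1.0369 -0.2991] zmax -0.2907
ye [286.  121.2] 4 depth med [ 0.8066 -0.0268  0.047 ] zmax 0.0495
ye [293.5 120.2] 4 depth med [ 0.8069 -0.0519  0.0549] zmax 0.0598
ye [327.5 191.1] 30 depth med [ 0.5571 -0.1514  0.0805] zmax 0.086
ye [231.4 192.8] 5 depth med [0.5637 0.1567 0.0649] zmax 0.0684
ye [226.4 213.3] 7 depth med [0.4981 0.1728 0.0656] zmax 0.0684
ye [ 87.  241.8] 5 depth med [0.4146 0.592  0.1112] zmax 0.1118
ye [ 86.3 250.3] 6 depth med [0.3902 0.5928 0.1088] zmax 0.1164
scene0 window (array([ 563.7, -267.1,  151.6,  151.5,    1.8]), 200)
tray (array([568.8, 223.6, 144.1, 198.3,  75.6]), 430)
or [410.8 205.9] 9 depth med [0.3239 0.2988 0.0125] zmax 0.0189
or [395.8 248.5] 13 depth med [0.5144 0.2814 0.0832] zmax 0.0939
ye [213.6 217.5] 92 depth med [ 0.564  -0.148   0.0764] zmax 0.0869
ye [351.  235.5] 4 depth med [0.5013 0.1756 0.0669] zmax 0.0691
ye [398.6 242.8] 13 depth med [0.5055 0.284  0.0949] zmax 0.0997
ye [337. 256.] 7 depth med [0.5667 0.1585 0.066 ] zmax 0.0674
ye [394.7 257.9] 9 depth med [0.5276 0.2854 0.0672] zmax 0.0705
ye [381.7 279.9] 9 depth med [0.5939 0.2686 0.0655] zmax 0.0677
```

Run:
```python
from m import *
from cell import bot
s=bot.sense();r=R.from_quat(s["orientation"]).as_matrix();print(r.round(3))
for n,p in(("top0",(327,191)),("scene0",(213,217))):
    c=load(n);P=cloud(c).reshape(-1,3)
    m=(np.hypot(P[:,0]-.560,P[:,1]+.1515)<.035)&(P[:,2]>.06)&(P[:,2]<.09)
    Q=P[m];u=np.linalg.svd(Q[:,:2]-Q[:,:2].mean(0))[2][0];print(n,m.sum(),Q.mean(0),np.degrees(np.arctan2(u[1],u[0])), (Q[:,:2].max(0)+Q[:,:2].min(0))/2)
    for nm,cc,rr in(("flask",(.56,.43),.12),):
        m=(np.hypot(P[:,0]-cc[0],P[:,1]-cc[1])<rr)&(P[:,2]>.05)&(P[:,2]<.18);print(nm,P[m].min(0),P[m].max(0))
```

```text
[[-0.945  0.327 -0.   ]
 [ 0.327  0.945 -0.001]
 [ 0.    -0.001 -1.   ]]
top0 44 [ 0.55670364 -0.1499588   0.07922668] 169.02040243540495 [ 0.55842572 -0.1497136 ]
flask [0.55743087 0.40347174 0.05002463] [0.62151488 0.46382152 0.17447511]
scene0 112 [ 0.56358635 -0.14844979  0.07520349] -13.60539526617651 [ 0.5611885  -0.14995152]
flask [0.56624823 0.40438811 0.05006801] [0.6257654  0.46767039 0.17401256]
```

```bash
python3 -m handwheel '[[[0,0,-0.0625,0,0],[0,0,-0.125,0,0],[0,0,-0.187,0,0],[0,0,-0.25,0,0],[0,0,-0.3125,0,0]]]'
```

```text
t: 0.78
position: [0.1876, 0.5429, 0.528]
orientation: [0.166, 0.986, 0.0, 0.0]
force: [0.2, 2.3, -0.1]
opening: 0.999
```

```bash
python3 -m handwheel '[[[0,0,-0.0625,0,0],[0,0,-0.125,0,0],[0,0,-0.187,0,0],[0,0,-0.25,0,0],[0,0,-0.3125,0,0]]]'; python3 -c "
from cell import bot;s=bot.sense();print(s['joints'].round(3),s['joint_vel'].round(2))"
```

```text
t: 1.4
position: [0.1399, 0.4053, 0.7017]
orientation: [0.166, 0.986, -0.021, -0.005]
force: [0.5, -0.7, -0.1]
opening: 1.004
[ 1.211e+00  3.450e-01  2.150e-01  2.000e-03  2.625e+00 -2.500e-02] [-0.   -0.21  0.01 -0.   -0.01 -0.01]
```

```bash
python3 -m handwheel '[[[0,0,0,0,0],[0,0,0,0,0]]]'; python3 -m handwheel '[[[0,0,0.0625,0,0],[0,0,0.125,0,0]]]'; python3 -c "
from cell import bot;s=bot.sense();print(s['joints'].round(3),s['joint_vel'].round(2))"
```

```text
t: 1.65
position: [0.1409, 0.4079, 0.6994]
orientation: [0.166, 0.986, -0.024, -0.005]
force: [-0.8, 0.2, -0.7]
opening: 1.0
t: 1.9
position: [0.1409, 0.4082, 0.616]
orientation: [0.166, 0.986, -0.023, -0.005]
force: [0.6, 1.3, 0.2]
opening: 1.0
[ 1.211e+00  1.640e-01  7.710e-01  2.000e-03  2.253e+00 -2.600e-02] [ 0.   -0.71  2.24 -0.   -1.5  -0.  ]
```

```bash
cat > go.py <<'E'
import sys;from h import *
from cell import bot
def go(p,yang=None):
    s=bot.sense();r=R.from_quat(s["orientation"]).as_matrix();d=r.T@(np.array(p)-s["position"])
    print("t",round(s["t"],2),"pos",s["position"].round(4),"open",round(s["opening"],3),"F",s["force"].round(1))
    print("j",np.degrees(s["joints"]).round(1))
    print("z axis",r[:,2].round(3),"y ang",np.degrees(np.arctan2(r[1,1],r[0,1])).round(2),"shift mm",(d*1000).round(1),"rows",(np.linalg.norm(d)/.0625).round(1))
if __name__=="__main__": go([float(x) for x in sys.argv[1:4]])
E
python3 go.py .58 -.155 .5
```

```text
t 1.9 pos [0.1409 0.4082 0.616 ] open 1.0 F [0.6 1.3 0.2]
j [ 6.940e+01  9.400e+00  4.420e+01  1.000e-01  1.291e+02 -1.500e+00]
z axis [-0.018 -0.044 -0.999] y ang 70.94 shift mm [-599.3 -383.   132.7] rows 11.6
```

```bash
python3 -m handwheel '[[[-0.05,-0.033,0.011,0,0],[-0.1,-0.066,0.022,0,0],[-0.15,-0.099,0.033,0,0],[-0.2,-0.132,0.044,0,0],[-0.25,-0.165,0.055,0,0]]]';python3 -m handwheel '[[[-0.05,-0.033,0.011,0,0],[-0.1,-0.066,0.022,0,0],[-0.15,-0.099,0.033,0,0],[-0.2,-0.132,0.044,0,0],[-0.25,-0.165,0.055,0,0]]]';python3 go.py .62 -.165 .5
```

```text
t: 2.52
position: [0.3234, 0.165, 0.5691]
orientation: [0.165, 0.986, -0.024, -0.006]
force: [0.6, 0.7, 0.9]
opening: 0.996
t: 3.15
position: [0.505, -0.0758, 0.5206]
orientation: [0.166, 0.986, -0.023, -0.007]
force: [0.2, 0.7, 0.3]
opening: 1.001
t 3.15 pos [ 0.505  -0.0758  0.5206] open 1.001 F [0.2 0.7 0.3]
j [ -8.1  11.8  55.7  -2.8 113.3 -80.1]
z axis [-0.021 -0.042 -0.999] y ang 70.93 shift mm [-138.   -45.7   21.9] rows 2.4
```

```bash
python3 go.py .559 -.152 .12;  python3 -m handwheel '[[[-0.02,0.012,0.06,-2,0],[-0.04,0.027,0.12,-4,0],[-0.055,0.04,0.18,-6,0],[-0.068,0.05,0.24,-7,0],[-0.075,0.056,0.30,-7,0]]]';python3 go.py .559 -.152 .12
```

```text
t 3.15 pos [ 0.505  -0.0758  0.5206] open 1.001 F [0.2 0.7 0.3]
j [ -8.1  11.8  55.7  -2.8 113.3 -80.1]
z axis [-0.021 -0.042 -0.999] y ang 70.93 shift mm [-78.5 -35.5 402.2] rows 6.6
t: 3.78
position: [0.5869, -0.0582, 0.219]
orientation: [0.105, 0.994, -0.022, -0.008]
force: [0.3, -0.3, 0.2]
opening: 0.998
t 3.77 pos [ 0.5869 -0.0582  0.219 ] open 0.998 F [ 0.3 -0.3  0.2]
j [ -5.3  20.   86.4  -2.7  74.6 -82.6]
z axis [-0.021 -0.043 -0.999] y ang 77.98 shift mm [  6.5 -92.9 103.5] rows 2.2
```

```bash
python3 -m handwheel '[[[0.002,-0.04,0.03,0,0],[0.004,-0.08,0.06,0,0],[0.0065,-0.093,0.09,0,0],[0.0065,-0.093,0.09,0,0]]]'
python3 - <<'E'
from m import *
from cell import bot
from go import go
go([.559,-.152,.052])
for n in("wrist","top"):
    c=bot.read_camera(n);np.savez(f"pics/{n}1.npz",**c);cv2.imwrite(f"pics/{n}1.png",c["frame"])
E
```

```text
t: 4.28
position: [0.5568, -0.152, 0.1338]
orientation: [0.106, 0.994, -0.022, -0.011]
force: [0.1, 0.3, 0.3]
opening: 1.005
t 4.28 pos [ 0.5568 -0.152   0.1338] open 1.005 F [0.1 0.3 0.3]
j [-14.9  22.4  95.6  -3.   62.9 -91.3]
z axis [-0.026 -0.041 -0.999] y ang 77.85 shift mm [-3.6  4.2 81.6] rows 1.3
```

View pics/wrist1.png

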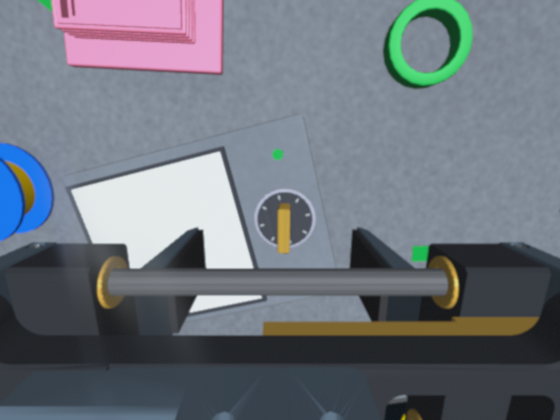

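Run:
```python
from m import *
c=load("wrist1");hsv=cv2.cvtColor(c["frame"],cv2.COLOR_BGR2HSV).astype(int)
m=(hsv[...,0]>=14)&(hsv[...,0]<33)&(hsv[...,1]>100);m[262:]=0
m=comp(m,(284,230));print(m.sum(),rect(c,m,.081))
w=comp((hsv[...,2]>190)&(hsv[...,1]<40),(170,230))
```

```text
599 (array([ 556.5, -149.2,    9.8,   40.3,   78.4]), 112)
```

```bash
python3 -m handwheel '[[[-0.002,0.005,0.04,0,0],[-0.003,0.0055,0.082,0,0],[-0.003,0.0055,0.082,0,0.6],[-0.003,0.0055,0.082,0,1],[-0.003,0.0055,0.082,0,1]]]' 30; python3 go.py .558 -.1505 .051
```

```text
t: 5.0
position: [0.5635, -0.1507, 0.058]
orientation: [0.105, 0.994, -0.023, -0.004]
force: [0.7, 0.5, 0.9]
opening: 0.703
t 5.0 pos [ 0.5635 -0.1507  0.058 ] open 0.703 F [0.7 0.5 0.9]
j [-14.6  27.  100.6  -3.3  52.6 -90.5]
z axis [-0.013 -0.044 -0.999] y ang 77.96 shift mm [ 5.4 -0.6  7. ] rows 0.1
```

```bash
python3 -m handwheel '[[[0,0,0,0,1],[0,0,0,0,1],[0,0,0,0,1],[0,0,0,0,1]]]' 30; python3 go.py .558 -.1505 .051
```

```text
t: 5.5
position: [0.5618, -0.1506, 0.0557]
orientation: [0.105, 0.994, -0.022, -0.006]
force: [0.5, -0.3, 0.5]
opening: 0.264
t 5.5 pos [ 0.5618 -0.1506  0.0557] open 0.264 F [ 0.5 -0.3  0.5]
j [-14.6  27.1 100.7  -3.3  52.5 -90.5]
z axis [-0.018 -0.043 -0.999] y ang 77.94 shift mm [ 3.7 -0.4  4.8] rows 0.1
```

```bash
python3 -m handwheel '[[[0.003,0,0.003,0,1],[0.003,0,0.003,0,1],[0.003,0,0.003,0,1],[0.003,0,0.003,0,1]]]' 30; python3 go.py .558 -.1505 .051
```

```text
t: 6.0
position: [0.5582, -0.1503, 0.0523]
orientation: [0.105, 0.994, -0.022, -0.007]
force: [-0.4, -3.6, -2.3]
opening: 0.116
t 6.0 pos [ 0.5582 -0.1503  0.0523] open 0.116 F [-0.4 -3.6 -2.3]
j [-14.7  27.1 101.4  -3.4  52.  -90.5]
z axis [-0.019 -0.043 -0.999] y ang 77.94 shift mm [ 0.1 -0.2  1.3] rows 0.0
```

```bash
python3 -m handwheel '[[[0,0,0,8,1],[0,0,0,17,1],[0,0,0,26,1],[0,0,0,35,1],[0,0,0,44,1]]]' 35; python3 go.py .558 -.1505 .051;python3 -c "
from cell import bot;print(bot.sense()['ft_torque'].round(2))"
```

```text
t: 6.62
position: [0.5588, -0.1494, 0.0523]
orientation: [0.472, 0.881, -0.023, 0.002]
force: [-0.8, -0.6, -4.3]
opening: 0.111
t 6.62 pos [ 0.5588 -0.1494  0.0523] open 0.111 F [-0.8 -0.6 -4.3]
j [-14.6  27.1 101.4  -3.3  51.9 -46.2]
z axis [-0.018 -0.042 -0.999] y ang 33.58 shift mm [-0.4 -1.2  1.4] rows 0.0
[ 0.66 -0.2   0.04]
```

```bash
python3 -m handwheel '[[[0,0,0,9,1],[0,0,0,18,1],[0,0,0,27,1],[0,0,0,36,1],[0,0,0,45,1]]]'; python3 -m handwheel '[[[0,0,0,9,1],[0,0,0,18,1],[0,0,0,27,1],[0,0,0,36,1],[0,0,0,41,1]]]';python3 go.py .558 -.1505 .051;python3 - <<'E'
from m import *
from cell import bot
print(bot.sense()['ft_torque'].round(2))
for n in("scene",):
    c=bot.read_camera(n);np.savez(f"pics/{n}2.npz",**c);cv2.imwrite(f"pics/{n}2.png",c["frame"])
E
```

```text
t: 7.25
position: [0.5598, -0.1495, 0.0524]
orientation: [0.774, 0.633, -0.019, 0.011]
force: [2.3, -1.2, -4.7]
opening: 0.106
t: 7.88
position: [0.5602, -0.1497, 0.0524]
orientation: [0.946, 0.323, -0.014, 0.018]
force: [3.7, -1.3, -5.4]
opening: 0.106
t 7.88 pos [ 0.5602 -0.1497  0.0524] open 0.106 F [ 3.7 -1.3 -5.4]
j [-14.6  27.2 101.3  -3.3  51.8  39.7]
z axis [-0.015 -0.043 -0.999] y ang -52.23 shift mm [-2.2 -0.8  1.4] rows 0.0
[ 0.44 -0.29  0.1 ]
```

View pics/scene2.png

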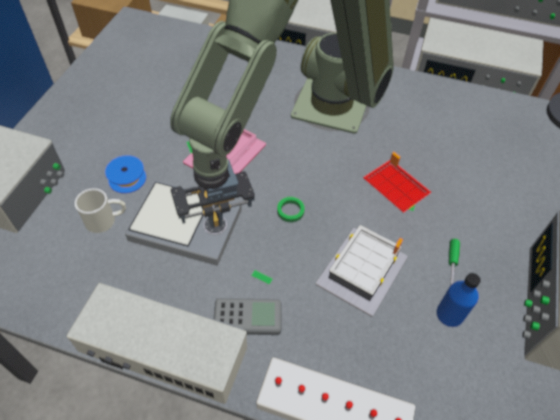

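```bash
python3 -m handwheel '[[[0,0,0,0,0.5],[0,0,0,0,0],[0,0,0,0,0],[0,0,-0.03,0,0],[0,0,-0.09,0,0]]]'
python3 - <<'E'
from m import *
from cell import bot
for n in("wrist","top"):
    c=bot.read_camera(n);np.savez(f"pics/{n}3.npz",**c);cv2.imwrite(f"pics/{n}3.png",c["frame"])
    hsv=cv2.cvtColor(c["frame"],cv2.COLOR_BGR2HSV).astype(int)
    m=(hsv[...,0]>=14)&(hsv[...,0]<33)&(hsv[...,1]>100);m[255 if n=="wrist" else 420:]=0
    q=proj(c,[.558,-.15,.081])[0]
    m=comp(m,q);print(n,q,m.sum(),rect(c,m,.081))
E
python3 go.py .15 .3 .5
```

```text
t: 8.55
position: [0.5584, -0.1457, 0.1414]
orientation: [0.945, 0.325, -0.018, 0.016]
force: [1.3, 1.0, 1.2]
opening: 0.625
wrist [280.53876913 225.86393055] 579 (array([ 562.2, -147.2,   41. ,   10. ,   37.9]), 109)
top [327.1403976  190.75943525] 19 (array([503.8, 284.6,   8.5,  22.3,  76.7]), 14)
t 8.65 pos [ 0.5645 -0.147   0.1494] open 0.712 F [ 0.8 -0.2 -0.6]
j [-14.2  21.6  94.5  -3.   63.5  39.2]
z axis [-0.004 -0.046 -0.999] y ang -52.02 shift mm [ -63.5 -595.2 -369.2] rows 11.3
```

View pics/wrist3.png

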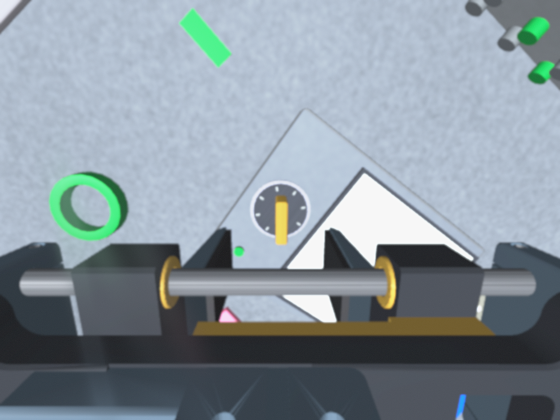

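```bash
python3 -m handwheel '[[[0.0,-0.03,-0.05,-10,0],[-0.005,-0.09,-0.07,-20,0],[-0.012,-0.15,-0.09,-30,0],[-0.02,-0.21,-0.11,-40,0],[-0.03,-0.27,-0.13,-50,0]]]'; python3 go.py .25 .6 .5
```

```text
t: 9.28
position: [0.3746, 0.0517, 0.2662]
orientation: [0.718, 0.696, -0.021, 0.009]
force: [0.2, 1.6, -0.9]
opening: 1.001
t 9.28 pos [0.3746 0.0517 0.2662] open 1.001 F [ 0.2  1.6 -0.9]
j [  8.1  -1.1 105.8  -2.3  76.6  10.5]
z axis [-0.018 -0.043 -0.999] y ang -1.78 shift mm [ 533.6 -145.3 -254.7] rows 9.7
```

```bash
python3 -m handwheel '[[[0.053,-0.0145,-0.025,-10,0],[0.106,-0.029,-0.05,-20,0],[0.159,-0.0435,-0.075,-30,0],[0.212,-0.058,-0.1,-40,0],[0.265,-0.0725,-0.125,-50,0]]]'; python3 go.py .27 .68 .5
```

```text
t: 9.9
position: [0.3146, 0.3248, 0.3809]
orientation: [0.356, 0.934, -0.023, -0.0]
force: [1.2, 1.1, 0.6]
opening: 0.996
t 9.9 pos [0.3146 0.3248 0.3809] open 0.996 F [1.2 1.1 0.6]
j [45.2  4.7 83.7 -1.1 94.  -3.1]
z axis [-0.017 -0.043 -0.999] y ang 48.28 shift mm [ 267.6  230.  -133.6] rows 6.0
```

```bash
python3 -m handwheel '[[[0.045,0.038,-0.022,-8,0],[0.089,0.077,-0.045,-14,0],[0.134,0.115,-0.067,-20,0],[0.178,0.153,-0.09,-25,0],[0.223,0.19,-0.112,-27.5,0]]]'; python3 go.py .32 .88 .5
```

```text
t: 10.52
position: [0.279, 0.6175, 0.4802]
orientation: [0.126, 0.992, -0.022, -0.006]
force: [0.9, 1.3, 1.2]
opening: 1.003
t 10.53 pos [0.279  0.6175 0.4802] open 1.003 F [0.9 1.3 1.2]
j [ 64.8  31.9  30.2  -0.2 120.5 -10.8]
z axis [-0.017 -0.043 -0.999] y ang 75.5 shift mm [ 26.3 263.2 -31.7] rows 4.3
```

Now push outward past reach to cancel the small tilt.

```bash
python3 -m handwheel '[[[0.006,0.06,-0.007,0,0],[0.012,0.12,-0.014,0,0]]]'; python3 go.py .32 .88 .5; python3 -m handwheel '[[[0.006,0.06,-0.007,0,0]]]'; python3 go.py .32 .88 .5
```

```text
t: 10.78
position: [0.2845, 0.6968, 0.4547]
orientation: [0.127, 0.992, -0.011, -0.003]
force: [-0.8, -1.3, 0.3]
opening: 1.0
t 10.78 pos [0.2845 0.6968 0.4547] open 1.0 F [-0.8 -1.3  0.3]
j [ 66.9  43.   12.3  -0.  126.1  -8.5]
z axis [-0.009 -0.022 -1.   ] y ang 75.43 shift mm [ 11.9 185.2 -49.6] rows 3.1
t: 10.9
position: [0.2824, 0.7264, 0.4336]
orientation: [0.127, 0.992, 0.002, 0.0]
force: [-0.5, 0.4, -0.2]
opening: 0.996
t 10.9 pos [0.2824 0.7264 0.4336] open 0.996 F [-0.5  0.4 -0.2]
j [ 67.9  44.5  12.4   0.  122.8  -7.5]
z axis [ 0.002  0.005 -1.   ] y ang 75.41 shift mm [  2.3 158.4 -65.6] rows 2.7
```

```bash
python3 go.py .502 .282 .15; python3 -m handwheel '[[[-0.025,-0.05,0.03,0,0],[-0.05,-0.1,0.06,0,0],[-0.1,-0.14,0.09,0,0],[-0.14,-0.18,0.1,0,0],[-0.18,-0.22,0.12,0,0]]]';python3 go.py .502 .282 .15
```

```text
t 10.9 pos [0.2824 0.7264 0.4336] open 0.996 F [-0.5  0.4 -0.2]
j [ 67.9  44.5  12.4   0.  122.8  -7.5]
z axis [ 0.002  0.005 -1.   ] y ang 75.41 shift mm [-324.4 -376.1  281.9] rows 9.1
t: 11.52
position: [0.3838, 0.4959, 0.3276]
orientation: [0.127, 0.992, 0.005, 0.001]
force: [1.0, 0.5, 0.3]
opening: 0.994
t 11.53 pos [0.3838 0.4959 0.3276] open 0.994 F [1.  0.5 0.3]
j [ 51.1  20.5  70.3   0.2  88.6 -24.3]
z axis [ 0.003  0.009 -1.   ] y ang 75.43 shift mm [-168.  -179.   176.1] rows 4.8
```

```bash
python3 -m handwheel '[[[-0.036,-0.04,0.03,0,0],[-0.075,-0.08,0.06,0,0],[-0.11,-0.12,0.09,0,0],[-0.14,-0.15,0.12,0,0],[-0.168,-0.179,0.16,0,0]]]';python3 - <<'E'
from m import *
from cell import bot
from go import go
go([.502,.282,.068])
c=bot.read_camera("wrist");np.savez(f"pics/w4.npz",**c);cv2.imwrite(f"pics/w4.png",c["frame"])
E
```

```text
t: 12.15
position: [0.5024, 0.2826, 0.1665]
orientation: [0.127, 0.992, 0.005, 0.002]
force: [1.0, -0.2, -0.5]
opening: 1.0
t 12.15 pos [0.5024 0.2826 0.1665] open 1.0 F [ 1.  -0.2 -0.5]
j [ 28.   20.1  94.1   0.4  65.3 -47.5]
z axis [ 0.005  0.01  -1.   ] y ang 75.37 shift mm [ 0.5 -1.7 98.5] rows 1.6
```

View pics/w4.png

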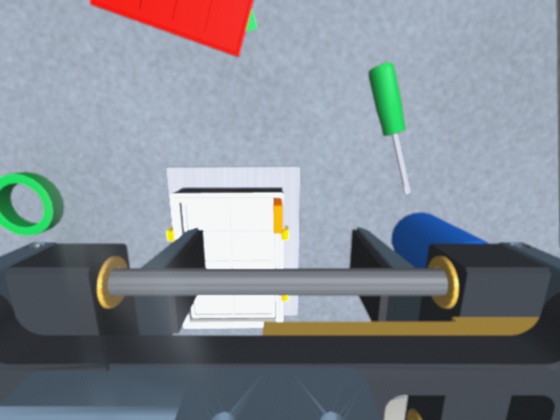

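Run:
```python
from m import *
c=load("w4");hsv=cv2.cvtColor(c["frame"],cv2.COLOR_BGR2HSV).astype(int)
m=(hsv[...,0]>=5)&(hsv[...,0]<19)&(hsv[...,1]>130);m[262:]=0
m=comp(m,(278,215));ys,xs=np.where(m);print(m.sum(),xs.min(),xs.max(),ys.min(),ys.max(),rect(c,m,.095))
y=(hsv[...,0]>=20)&(hsv[...,0]<33)&(hsv[...,1]>100);y[310:]=0
k,l,st,ce=cv2.connectedComponentsWithStats(y.astype(np.uint8))
for i in range(1,k):
    if st[i,4]>10: print(ce[i],st[i,4],cast(c,ce[i],.067)[0].round(4))
```

```text
54 274 281 199 206 (array([486.3, 288.4,   6. ,   6.1,  75.2]), 26)
[279.30769231 222.73776224] 286 [0.5124 0.2837 0.067 ]
[170.20238095 234.80952381] 84 [0.497  0.1778 0.067 ]
[106.96392496 283.57720058] 693 [0.53  0.098 0.067]
[446.85696822 281.96454768] 818 [0.6184 0.4349 0.067 ]
[284.42857143 297.42857143] 35 [0.5922 0.2686 0.067 ]
```

Run:
```python
from m import *
c=load("w4");hsv=cv2.cvtColor(c["frame"],cv2.COLOR_BGR2HSV).astype(int)
for v in range(196,240,3): print(v,[tuple(hsv[v,u]) for u in (274,278,282,285)])
P=cast(c,[(274,207),(282,207),(274,232),(282,232),(278.3,219.5)],.095);print(P.round(4))
print(depth(c,[(278,210),(278,215),(278,220),(278,228)]).round(4))
```

```text
196 [(np.int64(100), np.int64(3), np.int64(247)), (np.int64(100), np.int64(3), np.int64(247)), (np.int64(105), np.int64(2), np.int64(247)), (np.int64(112), np.int64(19), np.int64(237))]
199 [(np.int64(10), np.int64(161), np.int64(189)), (np.int64(13), np.int64(217), np.int64(200)), (np.int64(10), np.int64(13), np.int64(233)), (np.int64(113), np.int64(18), np.int64(237))]
202 [(np.int64(10), np.int64(164), np.int64(194)), (np.int64(15), np.int64(242), np.int64(201)), (np.int64(11), np.int64(47), np.int64(227)), (np.int64(112), np.int64(19), np.int64(237))]
205 [(np.int64(14), np.int64(198), np.int64(230)), (np.int64(17), np.int64(244), np.int64(235)), (np.int64(10), np.int64(86), np.int64(232)), (np.int64(112), np.int64(19), np.int64(237))]
208 [(np.int64(22), np.int64(225), np.int64(246)), (np.int64(23), np.int64(245), np.int64(246)), (np.int64(16), np.int64(110), np.int64(244)), (np.int64(112), np.int64(19), np.int64(237))]
211 [(np.int64(21), np.int64(218), np.int64(246)), (np.int64(23), np.int64(245), np.int64(246)), (np.int64(16), np.int64(111), np.int64(244)), (np.int64(112), np
[... 1241 characters left out ...]
 np.int64(246)), (np.int64(24), np.int64(248), np.int64(244)), (np.int64(29), np.int64(246), np.int64(246))]
235 [(np.int64(113), np.int64(4), np.int64(247)), (np.int64(108), np.int64(5), np.int64(249)), (np.int64(27), np.int64(200), np.int64(241)), (np.int64(29), np.int64(246), np.int64(246))]
238 [(np.int64(105), np.int64(6), np.int64(245)), (np.int64(100), np.int64(3), np.int64(247)), (np.int64(27), np.int64(165), np.int64(241)), (np.int64(29), np.int64(255), np.int64(246))]
[[0.4893 0.2845 0.095 ]
 [0.4911 0.2911 0.095 ]
 [0.5111 0.2787 0.095 ]
 [0.5129 0.2855 0.095 ]
 [0.501  0.2852 0.095 ]]
[[0.4927 0.2871 0.0951]
 [0.4972 0.286  0.0944]
 [0.5015 0.2848 0.0946]
 [0.5085 0.283  0.0948]]
```

```bash
python3 go.py .498 .2858 .069; python3 -m handwheel '[[[0.003,0.002,0.05,0,0],[0.005,0.002,0.08,0,0],[0.005,0.002,0.097,0,0],[0.005,0.002,0.097,0,0.4],[0.005,0.002,0.097,0,0.6]]]' 3; python3 go.py .498 .2858 .069
```

```text
t 12.2 pos [0.501  0.2768 0.1603] open 1.002 F [ 0.2 -4.1 -3.9]
j [ 27.7  20.4  94.6   0.2  65.2 -47.6]
z axis [-0.004  0.001 -1.   ] y ang 75.26 shift mm [ 4.9  8.  91.3] rows 1.5
t: 12.82
position: [0.4979, 0.2883, 0.0707]
orientation: [0.127, 0.992, 0.005, 0.002]
force: [-0.2, -0.2, -0.7]
opening: 0.811
t 12.82 pos [0.4979 0.2883 0.0707] open 0.811 F [-0.2 -0.2 -0.7]
j [ 28.7  25.3 101.4   0.5  52.9 -47. ]
z axis [ 0.004  0.01  -1.   ] y ang 75.39 shift mm [-0.7 -2.4  1.7] rows 0.0
```

```bash
python3 -m handwheel '[[[0,-0.002,0.001,0,0.8],[0,-0.002,0.001,0,0.82],[0,-0.002,0.001,0,0.82],[0,-0.002,0.001,0,0.82],[0,-0.002,0.001,0,0.82]]]' 3
python3 - <<'E'
from m import *
from cell import bot
from go import go
go([.498,.2858,.069])
c=bot.read_camera("wrist");np.savez(f"pics/w5.npz",**c);cv2.imwrite(f"pics/w5.png",c["frame"][170:330,180:380].repeat(3,0).repeat(3,1))
c=bot.read_camera("scene");cv2.imwrite(f"pics/s5.png",cv2.resize(c["frame"][170:310,310:470],None,fx=4,fy=4,interpolation=cv2.INTER_CUBIC))
E
```

```text
t: 13.45
position: [0.497, 0.2861, 0.0691]
orientation: [0.127, 0.992, 0.005, 0.001]
force: [-0.4, -0.2, -1.2]
opening: 0.264
t 13.45 pos [0.497  0.2861 0.0691] open 0.264 F [-0.4 -0.2 -1.2]
j [ 28.6  25.3 101.7   0.5  52.6 -47.1]
z axis [ 0.003  0.009 -1.   ] y ang 75.38 shift mm [-1.  -0.   0.1] rows 0.0
```

View pics/w5.png

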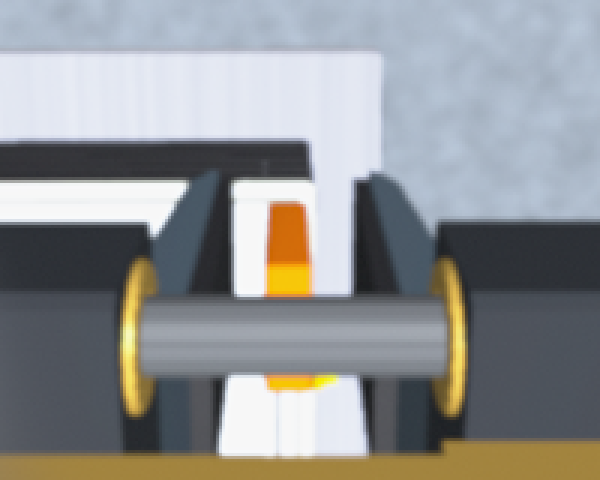

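View pics/s5.png

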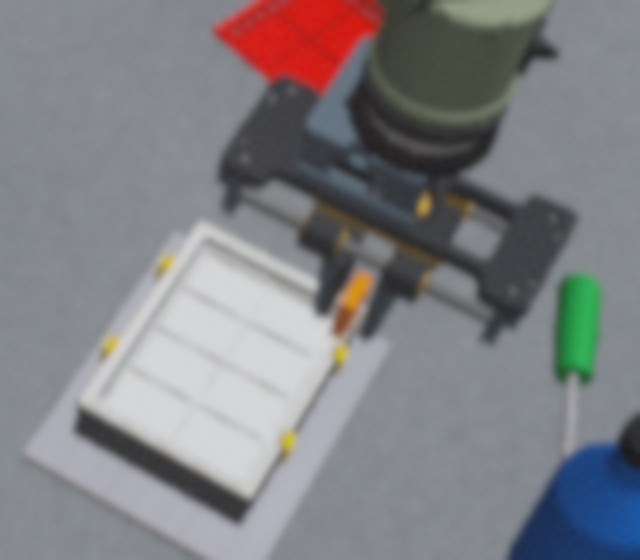

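```bash
python3 -m handwheel '[[[0,-0.001,0,0,0.86],[0,-0.001,0,0,0.92],[0,-0.001,0,0,0.95],[0,-0.001,0,0,0.97],[0,-0.001,0,0,1]]]' 4;python3 -m handwheel '[[[0,0,0,0,1],[0,0,0,0,1],[0,0,0,0,1]]]' 4; python3 go.py .498 .2858 .069
```

```text
t: 14.18
position: [0.4968, 0.285, 0.069]
orientation: [0.127, 0.992, 0.005, 0.001]
force: [0.5, -0.1, 0.5]
opening: 0.104
t: 14.55
position: [0.4967, 0.2851, 0.069]
orientation: [0.127, 0.992, 0.005, 0.001]
force: [-0.2, -0.9, -0.3]
opening: 0.097
t 14.55 pos [0.4967 0.2851 0.069 ] open 0.097 F [-0.2 -0.9 -0.3]
j [ 28.5  25.2 101.8   0.5  52.6 -47.2]
z axis [ 0.003  0.009 -1.   ] y ang 75.38 shift mm [-1.  1.  0.] rows 0.0
```

```bash
python3 -m handwheel '[[[0,0,-0.001,0,1],[0,0,-0.002,0,1],[-0.0003,-0.0003,-0.003,0,1],[-0.0004,-0.0004,-0.004,0,1],[-0.0005,-0.0005,-0.004,0,1]]]' 5
python3 - <<'E'
from m import *
from cell import bot
from go import go
go([.498,.2858,.069])
c=bot.read_camera("scene");cv2.imwrite(f"pics/s6.png",cv2.resize(c["frame"][210:310,310:430],None,fx=5,fy=5,interpolation=cv2.INTER_CUBIC))
E
```

```text
t: 15.18
position: [0.4968, 0.2844, 0.0728]
orientation: [0.127, 0.992, 0.005, 0.001]
force: [-0.3, 0.7, -2.3]
opening: 0.097
t 15.18 pos [0.4968 0.2844 0.0728] open 0.097 F [-0.3  0.7 -2.3]
j [ 28.4  25.  101.5   0.5  53.1 -47.2]
z axis [ 0.003  0.009 -1.   ] y ang 75.37 shift mm [-0.8  1.6  3.8] rows 0.1
```

View pics/s6.png

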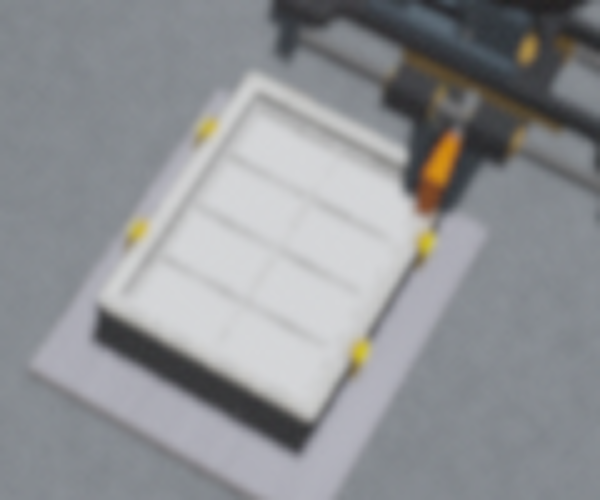

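```bash
python3 -m handwheel '[[[-0.0002,-0.0001,-0.001,0,1],[-0.0003,-0.0002,-0.002,0,1],[-0.0004,-0.0003,-0.003,0,1],[-0.0006,-0.0004,-0.004,0,1],[-0.0006,-0.0004,-0.004,0,1]]]' 6
python3 - <<'E'
from m import *
from cell import bot
from go import go
go([.498,.2858,.069]);print(bot.sense()["ft_torque"].round(2))
c=bot.read_camera("scene");a=cv2.resize(c["frame"][210:310,310:430],None,fx=4,fy=4,interpolation=cv2.INTER_CUBIC)
c=bot.read_camera("wrist");b=c["frame"][170:270,220:300].repeat(4,0).repeat(4,1);cv2.imwrite("pics/s7.png",np.hstack([a,b]))
E
```

```text
t: 15.85
position: [0.4976, 0.2839, 0.0771]
orientation: [0.127, 0.992, 0.005, 0.001]
force: [0.1, 0.7, -3.5]
opening: 0.098
t 15.85 pos [0.4976 0.2839 0.0771] open 0.098 F [ 0.1  0.7 -3.5]
j [ 28.3  24.7 101.2   0.5  53.6 -47.3]
z axis [ 0.004  0.009 -1.   ] y ang 75.38 shift mm [0.2 1.9 8.1] rows 0.1
[ 0.12 -0.01  0.02]
```

View pics/s7.png

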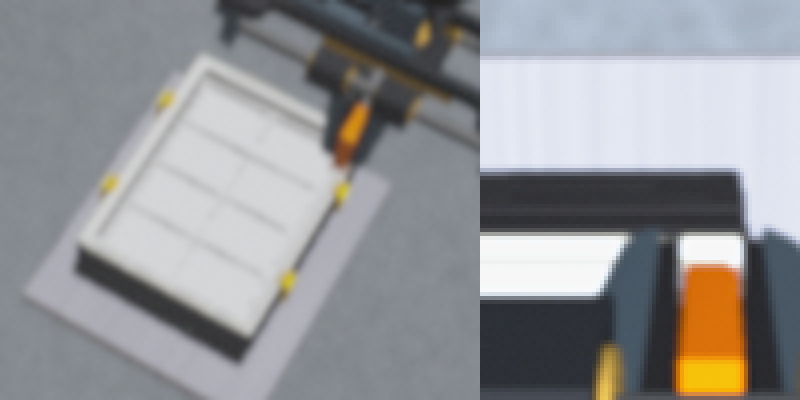

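```bash
cat > tilt.py <<'E'
from m import *
def tilt(c,cen=(.546,.221),yaw=-14.3,hx=.055,hy=.035,zr=(.045,.2)):
    P=cloud(c);hsv=cv2.cvtColor(c["frame"],cv2.COLOR_BGR2HSV)
    a=np.radians(yaw);r=np.array([[np.cos(a),np.sin(a)],[-np.sin(a),np.cos(a)]])
    q=(P[...,:2]-cen)@r.T
    m=(abs(q[...,0])<hx)&(abs(q[...,1])<hy)&(P[...,2]>zr[0])&(P[...,2]<zr[1])&(hsv[...,2]>140)&(hsv[...,1]<40)
    A=np.c_[q[m],np.ones(m.sum())];z=P[...,2][m]
    co=np.linalg.lstsq(A,z,rcond=None)[0];k=abs(A@co-z)<.004;co=np.linalg.lstsq(A[k],z[k],rcond=None)[0]
    print("floor: dz/dx %.3f dz/dy %.3f z0 %.4f n %d"%(*co,k.sum()))
    for nm,x,y in(("tab -+",-70,50),("++",70,50),("--",-70,-50),("+-",70,-50)): print(nm,round(float(co@[x/1e3,y/1e3,1])*1000,1),end=" ")
    print()
E
python3 - <<'E'
from tilt import *
from cell import bot
tilt(load("scene0"));tilt(load("top0"));
for n in("scene","top"):
    c=bot.read_camera(n);tilt(c);np.savez(f"pics/{n}7.npz",**c)
E
```

```text
floor: dz/dx -0.003 dz/dy 0.001 z0 0.0505 n 1120
tab -+ 50.7 ++ 50.3 -- 50.7 +- 50.3 
floor: dz/dx 0.002 dz/dy -0.008 z0 0.0505 n 632
tab -+ 50.0 ++ 50.3 -- 50.8 +- 51.0 
floor: dz/dx -0.053 dz/dy 0.013 z0 0.0547 n 1164
tab -+ 59.1 ++ 51.7 -- 57.8 +- 50.4 
floor: dz/dx -0.056 dz/dy 0.011 z0 0.0549 n 443
tab -+ 59.3 ++ 51.5 -- 58.3 +- 50.4
```

```bash
cat > cat.py <<'E'
from m import *
def catches(c):
    P=cloud(c);hsv=cv2.cvtColor(c["frame"],cv2.COLOR_BGR2HSV).astype(int)
    y=(hsv[...,0]>=19)&(hsv[...,0]<34)&(hsv[...,1]>90)
    a=np.radians(-14.3);r=np.array([[np.cos(a),np.sin(a)],[-np.sin(a),np.cos(a)]])
    q=(P[...,:2]-(.546,.221))@r.T
    for nm,x,s in(("-+",-.034,1),("++",.034,1),("--",-.034,-1),("+-",.034,-1)):
        m=y&(abs(q[...,0]-x)<.012)&(abs(q[...,1]-s*.056)<.012)&(P[...,2]>.04)&(P[...,2]<.12)
        z=P[...,2][m];print(nm,m.sum(),z.mean().round(4) if m.any() else 0,z.max().round(4) if m.any() else 0, end=" | ")
    print()
E
python3 - <<'E'
from cat import *
for n in("scene0","scene7","top0","top7"): catches(load(n))
for n in ("scene0","scene7"):
    c=load(n);print(proj(c,[[.62,.15,.05]]))
    # dark +x end wall & -y; dark pixel heights at -x end from wrist
E
```

```text
-+ 10 0.0666 0.0705 | ++ 13 0.0655 0.0685 | -- 8 0.0658 0.0691 | +- 7 0.0655 0.0674 | 
-+ 12 0.071 0.1038 | ++ 13 0.0667 0.0696 | -- 6 0.0682 0.0702 | +- 8 0.0675 0.0695 | 
-+ 3 0.0658 0.0676 | ++ 4 0.0669 0.0683 | -- 6 0.0639 0.0684 | +- 6 0.0633 0.0684 | 
-+ 0 0 0 | ++ 3 0.0681 0.0696 | -- 5 0.0661 0.0689 | +- 4 0.0666 0.0677 | 
[[326.70238688 277.49105429]]
[[326.70238688 277.49105429]]
```

```bash
python3 -m handwheel '[[[0,0,0,0,1],[0,0,0,0,1],[-0.0002,-0.0002,-0.001,0,1]]]' 3.5
python3 - <<'E'
from tilt import *;from cat import catches
from cell import bot;from go import go
go([.498,.2858,.069])
c=bot.read_camera("scene");tilt(c);catches(c)
E
```

```text
t: 16.42
position: [0.4977, 0.2836, 0.078]
orientation: [0.127, 0.992, 0.005, 0.001]
force: [0.4, -1.5, -1.6]
opening: 0.102
t 16.43 pos [0.4977 0.2836 0.078 ] open 0.102 F [ 0.4 -1.5 -1.6]
j [ 28.3  24.7 101.2   0.5  53.8 -47.3]
z axis [ 0.003  0.009 -1.   ] y ang 75.38 shift mm [0.2 2.1 9. ] rows 0.1
floor: dz/dx -0.059 dz/dy 0.014 z0 0.0552 n 1159
tab -+ 60.0 ++ 51.7 -- 58.6 +- 50.3 
-+ 14 0.0772 0.1054 | ++ 13 0.0658 0.0689 | -- 6 0.0705 0.0718 | +- 8 0.0671 0.0693 |
```

```bash
python3 -m handwheel '[[[-0.0002,-0.0005,-0.001,0,1],[-0.0004,-0.001,-0.002,0,1],[-0.0004,-0.001,-0.003,0,1],[-0.0004,-0.001,-0.003,0,1]]]' 3.5
python3 - <<'E'
from tilt import *;from cat import catches
from cell import bot;from go import go
go([.498,.2858,.069])
c=bot.read_camera("scene");tilt(c);catches(c);a=cv2.resize(c["frame"][210:310,310:430],None,fx=4,fy=4,interpolation=cv2.INTER_CUBIC)
c=bot.read_camera("wrist");b=c["frame"][170:270,180:300].repeat(3,0).repeat(3,1);b=cv2.resize(b,(480,400));cv2.imwrite("pics/s8.png",cv2.resize(np.hstack([a,b]),(800,333)))
E
```

```text
t: 16.98
position: [0.4979, 0.2825, 0.0811]
orientation: [0.127, 0.992, 0.005, 0.001]
force: [-0.8, 0.7, -2.1]
opening: 0.101
t 16.98 pos [0.4979 0.2825 0.0811] open 0.101 F [-0.8  0.7 -2.1]
j [ 28.2  24.4 101.    0.5  54.1 -47.4]
z axis [ 0.004  0.009 -1.   ] y ang 75.38 shift mm [ 0.7  3.1 12.1] rows 0.2
floor: dz/dx -0.072 dz/dy 0.027 z0 0.0567 n 1169
tab -+ 63.2 ++ 53.1 -- 60.4 +- 50.3 
-+ 16 0.0774 0.1074 | ++ 15 0.0662 0.0727 | -- 7 0.0734 0.0758 | +- 8 0.0684 0.0737 |
```

View pics/s8.png

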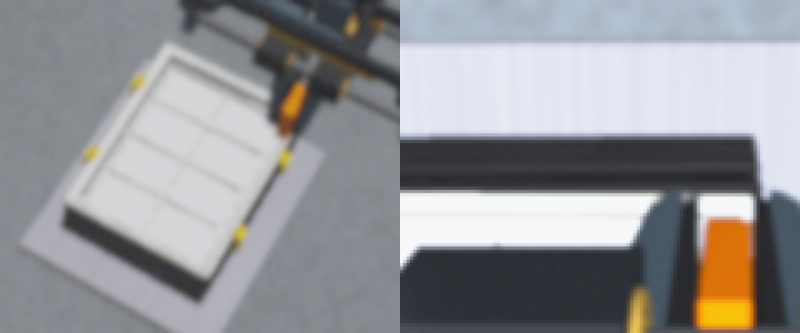

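Run:
```python
from m import *
from cell import bot
c=bot.read_camera("wrist");np.savez("pics/w8.npz",**c)
o=[]
for n in("w5","w8"):
    f_=load(n)["frame"][205:250,150:290];f_=np.clip(f_.astype(float)*2.2,0,255).astype(np.uint8);o.append(cv2.resize(f_,None,fx=5,fy=5,interpolation=cv2.INTER_NEAREST))
cv2.imwrite("pics/d8.png",np.vstack(o))
```

```text
(no output)
```

View pics/d8.png

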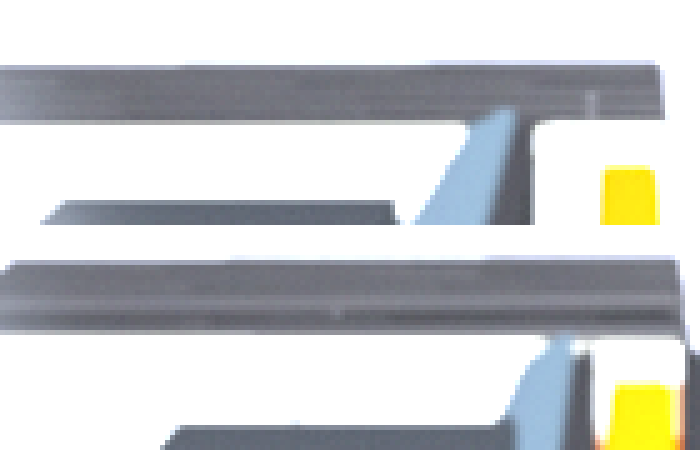

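Run:
```python
from m import *
a=np.radians(-14.5);ux=np.array([np.cos(a),np.sin(a),0]);cen=np.array([.546,.221,0])
def pl(c,p,x=-.075):
    d=ray(c,p)[0];t=((x-(c["eye"]-cen)@ux))/(d@ux);return (c["eye"]+t*d)
for n,pts in(("w5",[(170,218),(270,218),(170,229),(270,229)]),("w8",[(165,212),(215,212),(270,212),(165,219),(215,219.4),(270,220),(165,226),(270,226.5)])):
    c=load(n)
    for p in pts:print(n,p,pl(c,p).round(4),c["frame"][int(p[1]),int(p[0])])
w=load("w8")["frame"]
for v in range(206,232):print(v,w[v,170].tolist(),w[v,215].tolist(),w[v,255].tolist())
```

```text
w5 (170, 218) [0.4658 0.2103 0.024 ] [86 78 76]
w5 (270, 218) [0.485  0.2845 0.0254] [69 64 63]
w5 (170, 229) [0.4681 0.2195 0.0516] [77 76 76]
w5 (270, 229) [0.485  0.2848 0.0528] [117 119 118]
w8 (165, 212) [0.4629 0.1994 0.024 ] [85 78 75]
w8 (215, 212) [0.473  0.2384 0.0248] [72 66 65]
w8 (270, 212) [0.4841 0.2812 0.0256] [65 61 59]
w8 (165, 219) [0.4648 0.2067 0.0448] [62 58 57]
w8 (215, 219.4) [0.4741 0.2425 0.0465] [63 58 58]
w8 (270, 220) [0.4842 0.2815 0.0488] [68 64 63]
w8 (165, 226) [0.4664 0.2128 0.0622] [80 78 78]
w8 (270, 226.5) [0.4842 0.2817 0.0646] [72 69 68]
206 [240, 228, 223] [241, 231, 226] [242, 232, 228]
207 [240, 228, 224] [242, 231, 227] [242, 232, 228]
208 [240, 229, 224] [242, 231, 227] [243, 232, 228]
209 [237, 223, 219] [238, 224, 219] [238, 223, 219]
210 [217, 193, 187] [202, 180, 174] [190, 169, 164]
211 [149, 133, 129] [127, 114, 110] [112, 101, 98]
212 [85, 77, 75] [72, 66, 65] [64, 59, 58]
213 [59, 54, 54] [56, 52, 51] [56, 51, 50]
214 [57, 52, 52] [56, 52, 52] [55, 50, 50]
215 [57, 52, 52] [56, 52, 52] [54, 51, 49]
216 [57, 53, 53] [56, 53, 52] [56, 51, 52]
217 [59, 55, 54] [56, 53, 51] [57, 52, 52]
218 [57, 53, 52] [58, 54, 53] [59, 55, 55]
219 [61, 57, 57] [63, 58, 58] [65, 61, 61]
220 [65, 60, 60] [65, 61, 61] [67, 62, 62]
221 [61, 57, 57] [62, 57, 58] [60, 56, 55]
222 [56, 52, 51] [56, 52, 51] [50, 46, 46]
223 [49, 45, 45] [52, 48, 47] [49, 46, 46]
224 [53, 48, 47] [52, 49, 48] [53, 50, 49]
225 [57, 52, 51] [57, 53, 52] [60, 56, 56]
226 [76, 75, 74] [70, 67, 66] [74, 71, 70]
227 [154, 157, 156] [123, 124, 122] [122, 123, 121]
228 [238, 238, 236] [216, 217, 211] [202, 206, 201]
229 [249, 248, 247] [249, 248, 246] [240, 241, 237]
230 [248, 247, 247] [248, 248, 247] [234, 232, 227]
231 [247, 247, 247] [247, 247, 247] [196, 186, 176]
```

```bash
python3 -m handwheel '[[[0.0004,0.0004,0.003,0,1],[0.0008,0.001,0.006,0,1],[0.0012,0.0015,0.009,0,1],[0.0017,0.002,0.012,0,1],[0.0017,0.002,0.013,0,1]]]' 4; python3 -m handwheel '[[[0,0,0,0,1],[0,0,0,0,0.7],[0,0,0,0,0.7],[0,0,0,0,0.7]]]'
python3 - <<'E'
from tilt import *;from cat import catches
from cell import bot;from go import go
go([.498,.2858,.069])
for n in("scene","top"):
    c=bot.read_camera(n);tilt(c);catches(c)
    cv2.imwrite(f"pics/{n}9.png",c["frame"])
E
```

```text
t: 17.75
position: [0.4969, 0.2849, 0.0686]
orientation: [0.127, 0.992, 0.005, 0.001]
force: [-1.2, -1.9, 6.5]
opening: 0.101
t: 18.25
position: [0.4967, 0.285, 0.0678]
orientation: [0.127, 0.992, 0.005, 0.001]
force: [-0.1, 0.2, 0.2]
opening: 0.295
t 18.25 pos [0.4967 0.285  0.0678] open 0.295 F [-0.1  0.2  0.2]
j [ 28.5  25.3 101.8   0.5  52.4 -47.2]
z axis [ 0.003  0.009 -1.   ] y ang 75.38 shift mm [-1.1  1.1 -1.2] rows 0.0
floor: dz/dx -0.005 dz/dy 0.008 z0 0.0506 n 1137
tab -+ 51.3 ++ 50.6 -- 50.5 +- 49.8 
-+ 9 0.0654 0.0676 | ++ 11 0.0666 0.07 | -- 8 0.0651 0.0683 | +- 7 0.0663 0.0703 | 
floor: dz/dx -0.011 dz/dy 0.002 z0 0.0512 n 454
tab -+ 52.0 ++ 50.5 -- 51.8 +- 50.3 
-+ 0 0 0 | ++ 3 0.0668 0.0685 | -- 5 0.0629 0.0658 | +- 6 0.0639 0.0677 |
```

```bash
python3 -m handwheel '[[[0,0,-0.04,0,0.5],[0,0,-0.1,0,0],[0.02,0.03,-0.15,0,0],[0.06,0.07,-0.19,0,0],[0.1,0.11,-0.22,0,0]]]'; python3 go.py .17 .66 .47
```

```text
t: 18.98
position: [0.4303, 0.4095, 0.2869]
orientation: [0.128, 0.992, 0.006, 0.002]
force: [0.3, 1.4, 0.2]
opening: 0.813
t 18.98 pos [0.4303 0.4095 0.2869] open 0.813 F [0.3 1.4 0.2]
j [ 42.3  17.8  80.    0.3  81.6 -33. ]
z axis [ 0.005  0.011 -1.   ] y ang 75.3 shift mm [ 315.   178.4 -181.7] rows 6.5
```

```bash
python3 -m handwheel '[[[0.053,0.03,-0.03,0,0],[0.105,0.059,-0.06,0,0],[0.16,0.09,-0.09,0,0],[0.21,0.12,-0.12,0,0],[0.26,0.15,-0.15,0,0]]]';  python3 -m handwheel '[[[0.028,0.05,-0.017,0,0],[0.03,0.11,-0.02,0,0],[0.03,0.17,-0.02,0,0]]]';python3 go.py .17 .66 .47
```

```text
t: 19.6
position: [0.2294, 0.6042, 0.4265]
orientation: [0.127, 0.992, 0.005, 0.001]
force: [2.1, 0.9, 0.1]
opening: 0.997
t: 19.98
position: [0.2368, 0.7528, 0.4317]
orientation: [0.127, 0.992, 0.014, 0.003]
force: [15.8, 52.7, 13.7]
opening: 1.002
t 19.98 pos [0.2368 0.7528 0.4317] open 1.002 F [15.8 52.7 13.7]
j [ 71.7  44.7  12.2  -0.  121.4  -3.7]
z axis [ 0.009  0.027 -1.   ] y ang 75.45 shift mm [  41.3 -105.5  -41.4] rows 1.9
```

```bash
python3 -m handwheel '[[[0.0,0.04,0,0,0],[0,0.08,0,0,0],[0,0.12,0,0,0]]]';python3 go.py .17 .66 .47
```

```text
t: 20.35
position: [0.247, 0.7989, 0.3888]
orientation: [0.127, 0.991, 0.035, 0.006]
force: [-0.6, -0.2, 1.2]
opening: 0.995
t 20.35 pos [0.247  0.7989 0.3888] open 0.995 F [-0.6 -0.2  1.2]
j [ 72.   47.8  12.3   0.  115.8  -3.4]
z axis [ 0.021  0.067 -0.998] y ang 75.39 shift mm [  39.2 -147.8  -91.9] rows 2.9
```

```bash
python3 -m handwheel '[[[0.0,0.05,-0.01,0,0],[0,0.1,-0.02,0,0],[0,0.15,-0.03,0,0],[0,0.2,-0.04,0,0]]]';python3 go.py .498 .285 .16
```

```text
t: 20.85
position: [0.2529, 0.8374, 0.3591]
orientation: [0.127, 0.99, 0.06, 0.011]
force: [0.5, -0.9, 0.0]
opening: 1.002
t 20.85 pos [0.2529 0.8374 0.3591] open 1.002 F [ 0.5 -0.9  0. ]
j [ 72.4  50.   12.3   0.  110.8  -2.9]
z axis [ 0.036  0.115 -0.993] y ang 75.4 shift mm [-375.6 -493.3  142.9] rows 10.2
```

```bash
python3 -m handwheel '[[[0.0,0.06,-0.01,0,0],[0,0.12,-0.02,0,0],[0,0.18,-0.03,0,0]]]';python3 go.py .498 .285 .16
```

```text
t: 21.22
position: [0.258, 0.8697, 0.3369]
orientation: [0.127, 0.988, 0.084, 0.015]
force: [-0.5, -0.2, -0.2]
opening: 1.0
t 21.23 pos [0.258  0.8697 0.3369] open 1.0 F [-0.5 -0.2 -0.2]
j [ 72.7  51.7  12.3   0.  106.2  -2.6]
z axis [ 0.05   0.163 -0.985] y ang 75.42 shift mm [-378.8 -528.1   91.3] rows 10.5
```

```bash
python3 -m handwheel '[[[-0.015,-0.03,0.0,0,0],[-0.055,-0.075,0.008,0,0],[-0.095,-0.12,0.018,0,0],[-0.135,-0.165,0.028,0,0],[-0.17,-0.21,0.035,0,0]]]';python3 go.py .498 .285 .17
```

```text
t: 21.85
position: [0.3729, 0.6298, 0.2679]
orientation: [0.127, 0.988, 0.084, 0.015]
force: [0.2, 0.1, -0.2]
opening: 0.999
t 21.85 pos [0.3729 0.6298 0.2679] open 0.999 F [ 0.2  0.1 -0.2]
j [ 57.3  26.6  69.8   2.7  74.2 -18.6]
z axis [ 0.051  0.163 -0.985] y ang 75.41 shift mm [-207.6 -314.4   46.7] rows 6.1
```

```bash
python3 -m handwheel '[[[-0.033,-0.05,0,0,0],[-0.066,-0.1,0.0,0,0],[-0.1,-0.15,0.005,0,0],[-0.14,-0.2,0.015,0,0],[-0.17,-0.25,0.025,0,0]]]';python3 -m handwheel '[[[-0.025,-0.045,0.012,0,0],[-0.037,-0.066,0.03,0,0],[-0.037,-0.066,0.03,0,0]]]';python3 go.py .4987 .2873 .07
```

```text
t: 22.48
position: [0.4768, 0.3529, 0.2025]
orientation: [0.127, 0.988, 0.085, 0.015]
force: [0.5, -0.4, -0.3]
opening: 1.003
t: 22.85
position: [0.4963, 0.2855, 0.1607]
orientation: [0.128, 0.988, 0.083, 0.013]
force: [0.1, 0.8, 0.1]
opening: 1.001
t 22.85 pos [0.4963 0.2855 0.1607] open 1.001 F [0.1 0.8 0.1]
j [ 24.5  17.1 100.3   8.8  56.5 -55.2]
z axis [ 0.048  0.162 -0.986] y ang 75.24 shift mm [ -1.4 -13.   89.8] rows 1.5
```

```bash
python3 -m handwheel '[[[-0.001,-0.006,0.04,0,0.2],[-0.0015,-0.011,0.075,0,0.5],[-0.0015,-0.013,0.09,0,0.75],[-0.0015,-0.013,0.09,0,0.78],[-0.0015,-0.013,0.09,0,0.78]]]' 4;python3 -m handwheel '[[[0,0,0,0,0.78],[0,0,0,0,0.78]]]' 4;python3 - <<'E'
from m import *
from cell import bot
from go import go
go([.4987,.2873,.070])
c=bot.read_camera("wrist");cv2.imwrite(f"pics/w10.png",c["frame"][170:330,180:380].repeat(3,0).repeat(3,1))
E
```

```text
t: 23.48
position: [0.5005, 0.2901, 0.0725]
orientation: [0.126, 0.988, 0.085, 0.016]
force: [0.8, -0.1, -0.3]
opening: 0.482
t: 23.72
position: [0.4999, 0.2894, 0.0718]
orientation: [0.127, 0.988, 0.085, 0.015]
force: [-0.3, 0.2, 0.6]
opening: 0.263
t 23.73 pos [0.4999 0.2894 0.0718] open 0.263 F [-0.3  0.2  0.6]
j [ 24.7  22.8 106.4  10.4  44.6 -57.8]
z axis [ 0.052  0.164 -0.985] y ang 75.43 shift mm [ 0.7 -2.6  1.3] rows 0.0
```

View pics/w10.png

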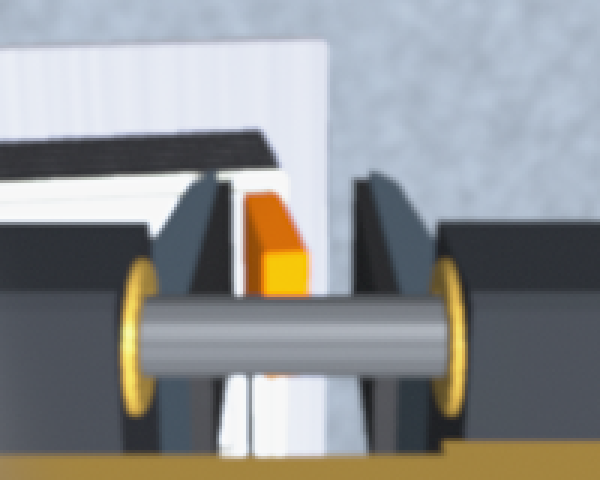

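```bash
python3 -m handwheel '[[[0.001,-0.0025,0.001,0,0.85],[0.001,-0.0025,0.001,0,0.95],[0.001,-0.0025,0.001,0,1],[0.001,-0.0025,0.001,0,1],[0.001,-0.0025,0.001,0,1]]]' 4;python3 -m handwheel '[[[0,0,0,0,1],[0,0,0,0,1]]]' 4;python3 - <<'E'
from m import *
from cell import bot
from go import go
from tilt import tilt
go([.4987,.2873,.070]);print(bot.sense()["ft_torque"].round(2))
c=bot.read_camera("wrist");cv2.imwrite(f"pics/w11.png",c["frame"][170:330,180:380].repeat(3,0).repeat(3,1))
tilt(bot.read_camera("scene"))
E
```

```text
t: 24.4
position: [0.4979, 0.2871, 0.0695]
orientation: [0.127, 0.988, 0.084, 0.014]
force: [0.0, -0.9, 1.0]
opening: 0.141
t: 24.65
position: [0.498, 0.2872, 0.0694]
orientation: [0.127, 0.988, 0.084, 0.015]
force: [-1.2, -1.6, 1.4]
opening: 0.139
t 24.65 pos [0.498  0.2872 0.0694] open 0.139 F [-1.2 -1.6  1.4]
j [ 24.6  22.8 106.9  10.5  44.2 -58. ]
z axis [ 0.05   0.163 -0.985] y ang 75.42 shift mm [-0.7  0.4 -0.5] rows 0.0
[-0.3   0.13 -0.04]
floor: dz/dx -0.004 dz/dy 0.000 z0 0.0505 n 1129
tab -+ 50.8 ++ 50.3 -- 50.8 +- 50.3
```

View pics/w11.png

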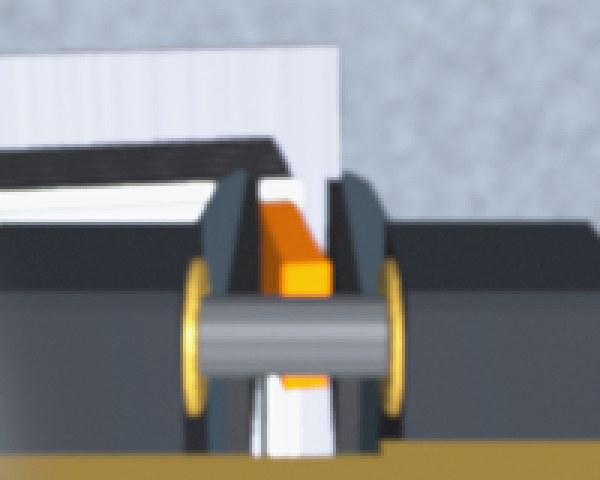

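Run:
```python
from h import *
from cell import bot
r=R.from_quat(bot.sense()["orientation"]).as_matrix()
for f_ in(.05,.1,.15,.2,.25):
    h,l=.024,.166
    up=l*np.sin(f_)-h*(1-np.cos(f_));ho=h*np.sin(f_)+l*(1-np.cos(f_))
    d=np.array([.614*ho,-.789*ho,up]);print(f_,(d*1000).round(1),(r.T@d*1000).round(1))
```

```text
0.05 [ 0.9 -1.1  8.3] [-1.2  0.6 -8.3]
0.1 [ 2.  -2.5 16.5] [ -2.7   0.9 -16.5]
0.15 [ 3.3 -4.3 24.5] [ -4.5   0.9 -24.7]
0.2 [ 5.  -6.4 32.5] [ -6.6   0.7 -32.8]
0.25 [ 6.8 -8.8 40.3] [ -9.1   0.2 -40.8]
```

```bash
python3 -m handwheel '[[[-0.001,0.0006,-0.008,0,1],[-0.0027,0.0009,-0.0165,0,1],[-0.0027,0.0009,-0.0165,0,1]]]' 6;python3 - <<'E'
from tilt import *;from cat import catches
from cell import bot;from go import go
go([.498,.2858,.069]);print(bot.sense()["ft_torque"].round(2))
c=bot.read_camera("scene");tilt(c);catches(c);a=cv2.resize(c["frame"][210:310,310:430],None,fx=4,fy=4,interpolation=cv2.INTER_CUBIC)
c=bot.read_camera("wrist");np.savez("pics/w12.npz",**c);b=c["frame"][170:270,180:300].repeat(4,0).repeat(4,1);b=cv2.resize(b,(480,400));cv2.imwrite("pics/s12.png",cv2.resize(np.hstack([a,b]),(800,333)))
E
```

```text
t: 25.12
position: [0.5004, 0.2849, 0.0867]
orientation: [0.127, 0.988, 0.085, 0.015]
force: [-0.1, 0.5, -0.3]
opening: 0.104
t 25.12 pos [0.5004 0.2849 0.0867] open 0.104 F [-0.1  0.5 -0.3]
j [ 24.2  21.7 105.6  10.2  46.5 -57.8]
z axis [ 0.051  0.164 -0.985] y ang 75.39 shift mm [ 2.7 -2.8 17.5] rows 0.3
[-0.16  0.25 -0.08]
floor: dz/dx -0.005 dz/dy 0.163 z0 0.0584 n 1118
tab -+ 66.8 ++ 66.2 -- 50.6 +- 49.9 
-+ 17 0.0763 0.0829 | ++ 19 0.0769 0.0832 | -- 5 0.0666 0.0684 | +- 8 0.0648 0.0684 |
```

View pics/s12.png

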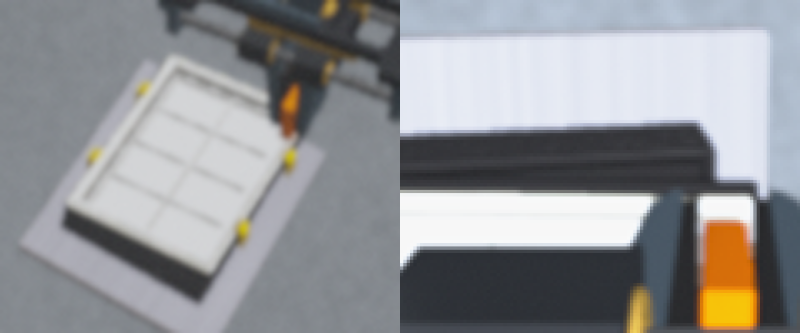

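Run:
```python
from m import *
from cell import bot
from go import go
go([.5,.28,.07])
f_=load("w12")["frame"][200:250,150:290];f_=np.clip(f_.astype(float)*2.2,0,255).astype(np.uint8);a=cv2.resize(f_,None,fx=5,fy=5,interpolation=cv2.INTER_NEAREST)
c=bot.read_camera("scene");np.savez("pics/s12.npz",**c)
f2=np.clip(c["frame"][225:305,325:415].astype(float)*1.6,0,255).astype(np.uint8);b=cv2.resize(f2,None,fx=4,fy=4,interpolation=cv2.INTER_CUBIC)
c0=load("scene0");f3=np.clip(c0["frame"][225:305,325:415].astype(float)*1.6,0,255).astype(np.uint8);d=cv2.resize(f3,None,fx=4,fy=4,interpolation=cv2.INTER_CUBIC)
o=np.zeros((250+320,720,3),np.uint8);o[:250,:700]=a;o[250:,:360]=b;o[250:,360:720]=d;cv2.imwrite("pics/d12.png",o)
```

```text
t 25.23 pos [0.5002 0.285  0.0863] open 0.104 F [-0.2 -0.4  0.1]
j [ 24.2  21.7 105.7  10.2  46.5 -57.8]
z axis [ 0.051  0.164 -0.985] y ang 75.4 shift mm [-0.9 -7.6 15.2] rows 0.3
```

View pics/d12.png

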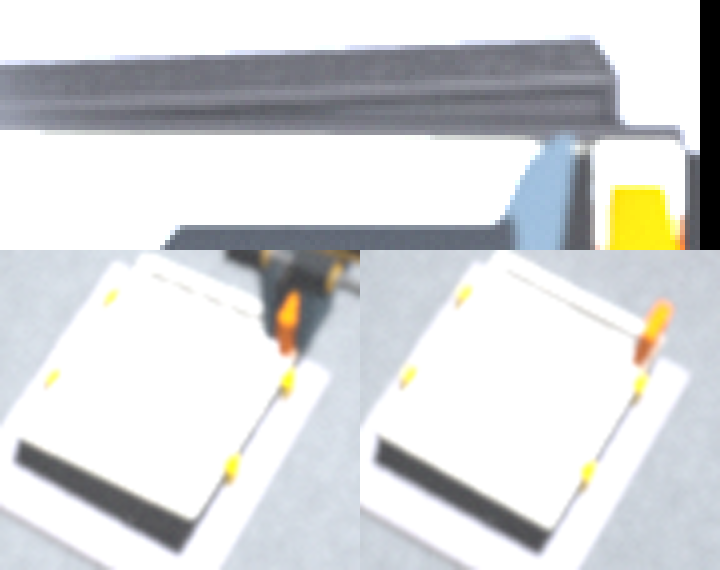

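```bash
python3 -m handwheel '[[[0.0008,-0.0002,0.006,0,1],[0.0016,-0.0005,0.012,0,1],[0.0027,-0.0009,0.0165,0,1],[0.0027,-0.0009,0.0175,0,1],[0.0027,-0.0009,0.0165,0,1]]]' 4;python3 - <<'E'
from tilt import *;from cat import catches
from cell import bot;from go import go
go([.498,.2872,.0695])
c=bot.read_camera("scene");tilt(c);catches(c)
E
```

```text
t: 25.9
position: [0.4992, 0.2878, 0.0699]
orientation: [0.127, 0.988, 0.085, 0.016]
force: [0.3, 2.4, 2.0]
opening: 0.13
t 25.9 pos [0.4992 0.2878 0.0699] open 0.13 F [0.3 2.4 2. ]
j [ 24.6  22.8 106.8  10.5  44.1 -58. ]
z axis [ 0.053  0.164 -0.985] y ang 75.45 shift mm [ 1.  -0.9  0.3] rows 0.0
floor: dz/dx -0.003 dz/dy 0.083 z0 0.0542 n 1113
tab -+ 58.6 ++ 58.1 -- 50.3 +- 49.8 
-+ 13 0.0707 0.0754 | ++ 15 0.0718 0.0772 | -- 6 0.0662 0.0695 | +- 8 0.0655 0.0691 |
```

```bash
python3 -m handwheel '[[[0,-0.001,0,0,0.86],[0,-0.001,0,0,0.82],[0,-0.001,0,0,0.8],[0,-0.001,0,0,0.8]]]' 4;python3 - <<'E'
from tilt import *;from cat import catches
from cell import bot;from go import go
go([.498,.2872,.0695])
for n in("scene","top"):
    c=bot.read_camera(n);tilt(c);catches(c)
E
```

```text
t: 26.45
position: [0.4981, 0.2866, 0.0696]
orientation: [0.127, 0.988, 0.085, 0.015]
force: [1.0, 2.9, 4.1]
opening: 0.202
t 26.45 pos [0.4981 0.2866 0.0696] open 0.202 F [1.  2.9 4.1]
j [ 24.5  22.8 106.9  10.6  44.2 -58.1]
z axis [ 0.051  0.164 -0.985] y ang 75.41 shift mm [0.3 0.6 0.2] rows 0.0
floor: dz/dx -0.002 dz/dy 0.071 z0 0.0540 n 1122
tab -+ 57.6 ++ 57.4 -- 50.6 +- 50.3 
-+ 16 0.0741 0.1037 | ++ 14 0.0729 0.0775 | -- 7 0.0657 0.0697 | +- 8 0.0657 0.0696 | 
floor: dz/dx 0.012 dz/dy 0.068 z0 0.0537 n 389
tab -+ 56.3 ++ 57.9 -- 49.5 +- 51.1 
-+ 0 0 0 | ++ 0 0 0 | -- 5 0.0612 0.0645 | +- 4 0.0638 0.069 |
```

Run:
```python
from m import *
from cell import bot
c=bot.read_camera("wrist");cv2.imwrite(f"pics/w13.png",c["frame"][170:330,180:380].repeat(3,0).repeat(3,1))
```

```text
(no output)
```

View pics/w13.png

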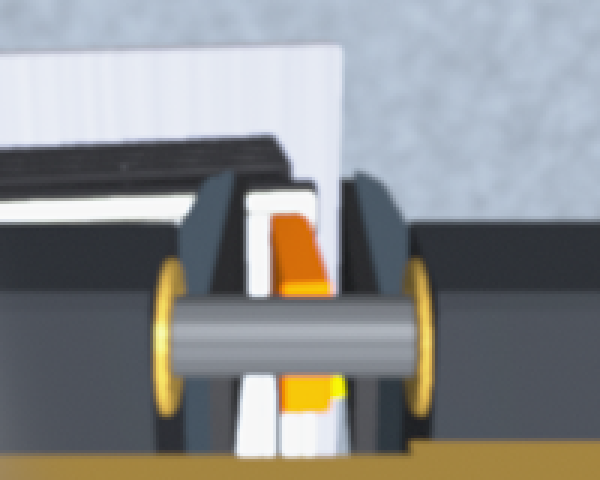

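```bash
python3 -m handwheel '[[[0,0.001,-0.006,0,0.75],[0,0.002,-0.012,0,0.7],[0,0.002,-0.012,0,0.7]]]' 4;python3 - <<'E'
from tilt import *;from cat import catches
from cell import bot;from go import go
go([.498,.2872,.0695])
for n in("scene",):
    c=bot.read_camera(n);tilt(c);catches(c)
    cv2.imwrite("pics/s14.png",cv2.resize(c["frame"][210:310,310:430],None,fx=5,fy=5,interpolation=cv2.INTER_CUBIC))
E
```

```text
t: 26.98
position: [0.4974, 0.2858, 0.0816]
orientation: [0.127, 0.988, 0.084, 0.014]
force: [-0.5, -0.4, 0.6]
opening: 0.3
t 26.98 pos [0.4974 0.2858 0.0816] open 0.3 F [-0.5 -0.4  0.6]
j [ 24.5  21.9 106.2  10.2  45.9 -57.7]
z axis [ 0.05   0.162 -0.985] y ang 75.43 shift mm [-0.2 -0.6 12.1] rows 0.2
floor: dz/dx 0.001 dz/dy 0.072 z0 0.0541 n 1132
tab -+ 57.6 ++ 57.8 -- 50.4 +- 50.6 
-+ 15 0.0727 0.0772 | ++ 14 0.0722 0.0776 | -- 7 0.0651 0.0681 | +- 8 0.066 0.0683 |
```

View pics/s14.png

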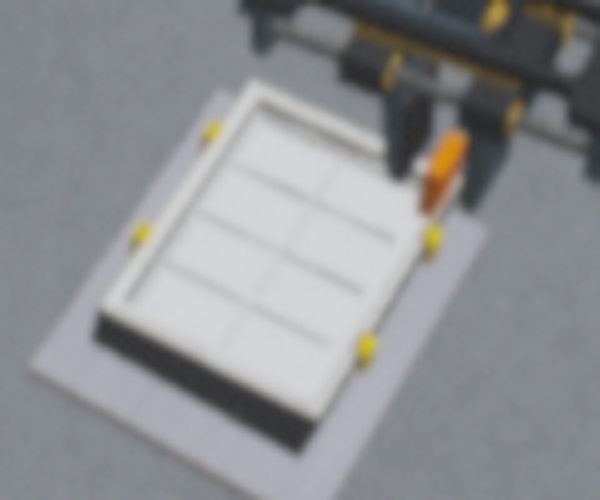

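```bash
python3 -m handwheel '[[[0,0.004,0.006,0,0.7],[0,0.008,0.006,0,0.7],[0,0.01,0.006,0,0.7],[0,0.01,0.006,0,0.7]]]' 10;python3 go.py .5 .285 .07;python3 -m handwheel '[[[0,0.001,0,0,0.7],[0,0.002,0,0,0.7]]]' 10;python3 - <<'E'
from tilt import *
from cell import bot;from go import go
go([.498,.2872,.0695])
c=bot.read_camera("scene");tilt(c)
E
```

```text
t: 27.52
position: [0.5003, 0.2968, 0.0771]
orientation: [0.127, 0.988, 0.084, 0.014]
force: [-0.6, -0.0, 0.5]
opening: 0.302
t 27.52 pos [0.5003 0.2968 0.0771] open 0.302 F [-0.6 -0.   0.5]
j [ 25.4  22.8 105.5  10.1  45.5 -56.7]
z axis [ 0.05   0.163 -0.985] y ang 75.43 shift mm [ -2.6 -12.6   5.1] rows 0.2
t: 27.78
position: [0.5007, 0.2983, 0.0775]
orientation: [0.127, 0.988, 0.084, 0.014]
force: [-0.1, -2.1, -1.0]
opening: 0.302
t 27.77 pos [0.5007 0.2983 0.0775] open 0.302 F [-0.1 -2.1 -1. ]
j [ 25.5  22.8 105.3  10.1  45.6 -56.5]
z axis [ 0.05   0.162 -0.985] y ang 75.42 shift mm [ -0.1 -12.6   5.9] rows 0.2
floor: dz/dx 0.003 dz/dy 0.080 z0 0.0541 n 1113
tab -+ 57.8 ++ 58.3 -- 49.8 +- 50.3
```

```bash
python3 -m handwheel '[[[0,0.001,0.002,0,0.7],[0,0.002,0.004,0,0.7],[0,0.003,0.006,0,0.7],[0,0.003,0.006,0,0.7]]]' 10;python3 - <<'E'
from tilt import *
from cell import bot;from go import go
go([.498,.2872,.0695])
c=bot.read_camera("scene");tilt(c)
E
```

```text
t: 28.32
position: [0.5017, 0.3017, 0.072]
orientation: [0.127, 0.988, 0.084, 0.014]
force: [-1.2, -5.3, 1.6]
opening: 0.297
t 28.32 pos [0.5017 0.3017 0.072 ] open 0.297 F [-1.2 -5.3  1.6]
j [ 25.8  23.4 105.3  10.1  45.1 -56.3]
z axis [ 0.049  0.162 -0.986] y ang 75.44 shift mm [ -0.1 -15.1  -0. ] rows 0.2
floor: dz/dx 0.002 dz/dy 0.053 z0 0.0555 n 1140
tab -+ 58.0 ++ 58.3 -- 52.7 +- 53.1
```

```bash
python3 -m handwheel '[[[0,-0.006,-0.002,0,0.7],[0,-0.016,-0.004,0,0.7],[0,-0.024,-0.004,0,0.7],[0,-0.028,-0.004,0,0.7],[0,-0.028,-0.004,0,0.7]]]' 10;python3 - <<'E'
from tilt import *
from cell import bot;from go import go
go([.498,.2872,.0695])
c=bot.read_camera("scene");tilt(c)
E
```

```text
t: 29.0
position: [0.4946, 0.2755, 0.0718]
orientation: [0.127, 0.988, 0.085, 0.015]
force: [-1.1, 3.9, 1.4]
opening: 0.298
t 29.0 pos [0.4946 0.2755 0.0718] open 0.298 F [-1.1  3.9  1.4]
j [ 23.5  22.  107.8  10.8  44.2 -59.2]
z axis [ 0.05   0.164 -0.985] y ang 75.38 shift mm [-0.3 11.6  4.3] rows 0.2
floor: dz/dx -0.002 dz/dy 0.070 z0 0.0541 n 1124
tab -+ 57.7 ++ 57.5 -- 50.8 +- 50.5
```

```bash
python3 -m handwheel '[[[0,-0.001,0.0,0,0.7],[0,-0.002,0.001,0,0.7],[0,-0.003,0.002,0,0.7]]]' 10;python3 - <<'E'
from tilt import *
from cell import bot;from go import go
go([.498,.2872,.0695])
c=bot.read_camera("scene");tilt(c);np.savez("pics/s15.npz",**c)
c=bot.read_camera("top");np.savez("pics/t15.npz",**c)
cv2.imwrite("pics/t15.png",np.hstack([cv2.resize(x[160:245,180:250],None,fx=5,fy=5,interpolation=cv2.INTER_CUBIC) for x in (load("top0")["frame"],c["frame"])]))
a=np.radians(-14.3);r=np.array([[np.cos(a),np.sin(a)],[-np.sin(a),np.cos(a)]])
for n in("scene0","s15"):
    c=load(n);hsv=cv2.cvtColor(c["frame"],cv2.COLOR_BGR2HSV).astype(int)
    y=(hsv[...,0]>=19)&(hsv[...,0]<34)&(hsv[...,1]>90);P=cloud(c)
    k,l,st,ce=cv2.connectedComponentsWithStats(y.astype(np.uint8))
    for i in range(1,k):
        D=P[l==i];q=(np.median(D,0)[:2]-(.546,.221))@r.T
        if st[i,4]>3 and np.abs(q).max()<.08: print(n,(q*1000).round(1),np.median(D[:,2]).round(4),st[i,4])
E
```

```text
t: 29.42
position: [0.4953, 0.2751, 0.0706]
orientation: [0.127, 0.988, 0.087, 0.016]
force: [-3.5, 10.3, 8.2]
opening: 0.303
t 29.43 pos [0.4953 0.2751 0.0706] open 0.303 F [-3.5 10.3  8.2]
j [ 23.4  22.1 108.   11.1  43.8 -59.6]
z axis [ 0.053  0.168 -0.984] y ang 75.37 shift mm [ 0.5 12.   3.3] rows 0.2
floor: dz/dx -0.001 dz/dy 0.072 z0 0.0541 n 1134
tab -+ 57.7 ++ 57.6 -- 50.5 +- 50.4 
scene0 [-31.9 -55.8] 0.0669 8
scene0 [-54.8  51. ] 0.0947 7
scene0 [ 35.5 -55.4] 0.066 7
scene0 [-33.4  57.9] 0.0672 10
scene0 [34.5 58. ] 0.0652 13
s15 [-70.2  33.2] 0.1812 21
s15 [-39.   -0.3] 0.1717 15
s15 [-28.4  61.4] 0.1749 10
s15 [-31.  -57.1] 0.0666 6
s15 [-34.5  57. ] 0.0711 16
s15 [ 35.7 -55.4] 0.0652 9
s15 [33.7 59.3] 0.0732 13
```

View pics/t15.png

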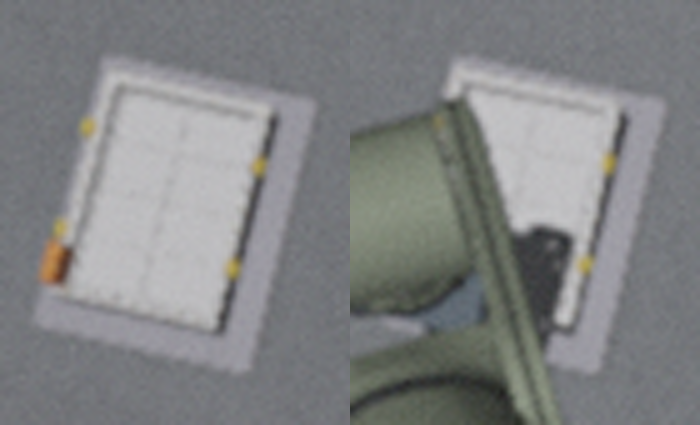

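```bash
python3 -m handwheel '[[[0,0.01,-0.003,0,0.7],[0,0.012,-0.04,0,0.8],[-0.02,0.006,-0.06,0,1],[-0.05,0.0,-0.06,0,1],[-0.055,0.0,-0.05,0,1]]]' 10;python3 go.py .5588 .2714 .085
```

```text
t: 30.15
position: [0.5468, 0.2496, 0.1188]
orientation: [0.127, 0.988, 0.084, 0.016]
force: [-0.5, -0.3, 0.1]
opening: 0.003
t 30.15 pos [0.5468 0.2496 0.1188] open 0.003 F [-0.5 -0.3  0.1]
j [ 19.1  22.   99.5   9.8  52.9 -61.8]
z axis [ 0.053  0.163 -0.985] y ang 75.34 shift mm [-5.7 18.  37.5] rows 0.7
```

```bash
python3 -m handwheel '[[[-0.005,0.018,0.02,0,1],[-0.006,0.018,0.037,0,1],[-0.006,0.018,0.045,0,1],[-0.006,0.018,0.049,0,1]]]' 10;python3 go.py .5588 .2714 .066;python3 -m handwheel '[[[0,0,0.003,0,1],[0,0,0.005,0,1]]]' 10;python3 - <<'E'
from tilt import *
from cell import bot;from go import go
go([.5588,.2714,.062])
c=bot.read_camera("scene");tilt(c)
E
```

```text
t: 30.65
position: [0.5567, 0.2738, 0.0725]
orientation: [0.127, 0.988, 0.084, 0.014]
force: [0.6, 0.5, -0.7]
opening: 0.002
t 30.65 pos [0.5567 0.2738 0.0725] open 0.002 F [ 0.6  0.5 -0.7]
j [ 21.   26.3 100.1  10.4  48.1 -61. ]
z axis [ 0.048  0.162 -0.986] y ang 75.42 shift mm [-2.6 -2.9  6.1] rows 0.1
t: 30.9
position: [0.5578, 0.2749, 0.069]
orientation: [0.127, 0.988, 0.084, 0.015]
force: [-2.7, -0.9, 6.0]
opening: 0.003
t 30.9 pos [0.5578 0.2749 0.069 ] open 0.003 F [-2.7 -0.9  6. ]
j [ 21.   26.6 100.2  10.5  47.6 -61.1]
z axis [ 0.051  0.163 -0.985] y ang 75.42 shift mm [-1.7 -4.3  6.4] rows 0.1
floor: dz/dx 0.044 dz/dy 0.066 z0 0.0551 n 545
tab -+ 55.3 ++ 61.5 -- 48.8 +- 54.9
```

```bash
python3 -m handwheel '[[[0,-0.0005,0.002,0,1],[0,-0.001,0.004,0,1],[0,-0.001,0.004,0,1]]]' 10;python3 - <<'E'
from tilt import *;from cat import catches
from cell import bot;from go import go
go([.5588,.2714,.062])
c=bot.read_camera("scene");tilt(c);catches(c)
E
```

```text
t: 31.32
position: [0.5577, 0.2746, 0.0642]
orientation: [0.127, 0.988, 0.084, 0.015]
force: [0.7, -0.2, -0.3]
opening: 0.005
t 31.32 pos [0.5577 0.2746 0.0642] open 0.005 F [ 0.7 -0.2 -0.3]
j [ 21.   26.9 100.5  10.6  47.  -61.2]
z axis [ 0.05   0.163 -0.985] y ang 75.41 shift mm [-1.8 -3.1  1.7] rows 0.1
floor: dz/dx 0.047 dz/dy -0.011 z0 0.0519 n 514
tab -+ 48.1 ++ 54.7 -- 49.2 +- 55.7 
-+ 0 0 0 | ++ 11 0.0647 0.0726 | -- 0 0 0 | +- 7 0.0662 0.0684 |
```

```bash
python3 -m handwheel '[[[0,0,-0.05,0,0.8],[0.01,-0.03,-0.1,0,0.3],[0.02,-0.06,-0.15,0,0],[0.03,-0.1,-0.195,0,0],[0.04,-0.14,-0.235,0,0]]]' 10;python3 - <<'E'
from tilt import *
from cell import bot;from go import go
go([.2,-.7,.42])
c=bot.read_camera("scene");tilt(c)
E
```

```text
t: 32.0
position: [0.472, 0.1118, 0.2732]
orientation: [0.126, 0.988, 0.084, 0.015]
force: [1.0, 0.1, -0.1]
opening: 0.522
t 32.0 pos [0.472  0.1118 0.2732] open 0.522 F [ 1.   0.1 -0.1]
j [  5.7   5.8  98.2   9.5  72.3 -72.3]
z axis [ 0.052  0.163 -0.985] y ang 75.46 shift mm [  56.9 -816.5 -290.8] rows 13.9
floor: dz/dx -0.004 dz/dy 0.001 z0 0.0506 n 1125
tab -+ 50.9 ++ 50.4 -- 50.8 +- 50.3
```

```bash
python3 -m handwheel '[[[0.004,-0.057,-0.02,6,0],[0.008,-0.115,-0.041,12,0],[0.012,-0.172,-0.061,18,0],[0.016,-0.23,-0.082,24,0],[0.02,-0.287,-0.102,30,0]]]' 10;python3 go.py .2 -.7 .42
```

```text
t: 32.67
position: [0.3761, -0.1741, 0.3237]
orientation: [0.38, 0.921, 0.085, -0.007]
force: [-0.1, -0.7, -0.2]
opening: 1.0
t 32.67 pos [ 0.3761 -0.1741  0.3237] open 1.0 F [-0.1 -0.7 -0.2]
j [-34.    1.4  95.8   9.4  85.6 -80.2]
z axis [ 0.051  0.162 -0.985] y ang 44.83 shift mm [-234.5 -475.4 -189.4] rows 9.0
```

```bash
python3 -m handwheel '[[[-0.026,-0.053,-0.021,0,0],[-0.052,-0.106,-0.042,0,0],[-0.078,-0.159,-0.063,0,0],[-0.104,-0.212,-0.084,0,0],[-0.13,-0.265,-0.105,0,0]]]' 10;python3 -m handwheel '[[[-0.026,-0.053,-0.021,0,0],[-0.052,-0.106,-0.042,0,0],[-0.078,-0.159,-0.063,0,0],[-0.1,-0.2,-0.08,0,0]]]' 10;python3 go.py .22 -.82 .42
```

```text
t: 33.3
position: [0.2787, -0.4664, 0.3764]
orientation: [0.378, 0.922, 0.085, -0.007]
force: [0.6, 0.5, 0.7]
opening: 1.003
t: 33.8
position: [0.2061, -0.6889, 0.4166]
orientation: [0.379, 0.922, 0.085, -0.008]
force: [0.6, -1.4, 1.3]
opening: 1.004
t 33.8 pos [ 0.2061 -0.6889  0.4166] open 1.004 F [ 0.6 -1.4  1.3]
j [ -76.6   39.7   25.6    5.9  123.  -119. ]
z axis [ 0.05   0.163 -0.985] y ang 44.97 shift mm [-101.   -81.3  -24. ] rows 2.1
```

```bash
python3 -m handwheel '[[[-0.03,-0.024,-0.007,0,0],[-0.06,-0.05,-0.014,0,0],[-0.1,-0.08,-0.023,0,0],[-0.14,-0.11,-0.032,0,0]]]';python3 go.py .26 -.95 .42
```

```text
t: 34.3
position: [0.2081, -0.7653, 0.3706]
orientation: [0.379, 0.923, 0.068, 0.006]
force: [-1.1, 0.2, -0.6]
opening: 0.999
t 34.3 pos [ 0.2081 -0.7653  0.3706] open 0.999 F [-1.1  0.2 -0.6]
j [ -77.7   49.3   12.3    6.1  124.3 -119.9]
z axis [ 0.063  0.12  -0.991] y ang 45.15 shift mm [-164.5  -87.1  -67.9] rows 3.2
```

```bash
python3 -m handwheel '[[[-0.045,-0.035,-0.015,0,0],[-0.09,-0.07,-0.03,0,0],[-0.135,-0.105,-0.045,0,0],[-0.18,-0.14,-0.06,0,0]]]';python3 go.py .26 -.95 .42
```

```text
t: 34.8
position: [0.2024, -0.8126, 0.3209]
orientation: [0.381, 0.923, 0.051, 0.019]
force: [0.2, 0.3, -0.4]
opening: 1.003
t 34.8 pos [ 0.2024 -0.8126  0.3209] open 1.003 F [ 0.2  0.3 -0.4]
j [ -78.8   52.6   12.3    5.8  118.7 -121.4]
z axis [ 0.074  0.08  -0.994] y ang 45.16 shift mm [-137.3  -45.6 -105.3] rows 2.9
```

```bash
python3 -m handwheel '[[[-0.045,-0.035,-0.02,0,0],[-0.09,-0.07,-0.04,0,0]]]';python3 go.py .35 -.25 .3
```

```text
t: 35.05
position: [0.1981, -0.8379, 0.3051]
orientation: [0.382, 0.923, 0.034, 0.032]
force: [0.3, 0.2, 0.2]
opening: 1.0
t 35.05 pos [ 0.1981 -0.8379  0.3051] open 1.0 F [0.3 0.2 0.2]
j [ -79.5   53.6   12.3    5.8  115.3 -122.1]
z axis [ 0.086  0.037 -0.996] y ang 45.11 shift mm [308.8 521.3  40. ] rows 9.7
```

```bash
python3 -m handwheel '[[[0.02,0.035,0.0,0,0],[0.05,0.085,0.004,0,0],[0.082,0.137,0.008,0,0],[0.113,0.189,0.012,0,0],[0.145,0.242,0.016,0,0]]]';python3 -m handwheel '[[[0.031,0.053,0.004,0,0],[0.062,0.106,0.008,0,0],[0.093,0.159,0.012,0,0],[0.124,0.212,0.016,-5,0],[0.155,0.265,0.02,-10,0]]]';python3 go.py .495 .284 .17
```

```text
t: 35.67
position: [0.2679, -0.5616, 0.3068]
orientation: [0.382, 0.923, 0.033, 0.033]
force: [1.6, -0.4, 1.1]
opening: 0.998
t: 36.3
position: [0.3465, -0.2643, 0.3049]
orientation: [0.299, 0.953, 0.031, 0.036]
force: [1.8, -0.5, 0.2]
opening: 1.001
t 36.3 pos [ 0.3465 -0.2643  0.3049] open 1.001 F [ 1.8 -0.5  0.2]
j [-42.7   1.3  98.1   5.1  78.4 -98.8]
z axis [ 0.088  0.037 -0.995] y ang 55.29 shift mm [199.  522.8 167.4] rows 9.3
```

```bash
python3 -m handwheel '[[[0.022,0.057,0.008,-5,0],[0.044,0.114,0.016,-10,0],[0.066,0.171,0.024,-15,0],[0.088,0.229,0.036,-20,0],[0.11,0.286,0.05,-20,0]]]';python3 go.py .495 .284 .17
```

```text
t: 36.92
position: [0.424, 0.0343, 0.2731]
orientation: [0.13, 0.99, 0.025, 0.042]
force: [1.5, -0.9, -0.0]
opening: 1.001
t 36.92 pos [0.424  0.0343 0.2731] open 1.001 F [ 1.5 -0.9 -0. ]
j [  1.5  -0.4 104.4   2.2  70.9 -74.2]
z axis [ 0.089  0.038 -0.995] y ang 75.21 shift mm [  4.2 252.9 118.5] rows 4.5
```

```bash
python3 -m handwheel '[[[0.001,0.06,0.02,0,0],[0.002,0.12,0.04,0,0],[0.003,0.18,0.065,0,0],[0.004,0.235,0.095,0,0],[0.004,0.25,0.115,0,0]]]';python3 go.py .4992 .2855 .069
```

```text
t: 37.55
position: [0.4938, 0.2824, 0.1714]
orientation: [0.129, 0.991, 0.025, 0.04]
force: [-0.2, -1.1, -0.1]
opening: 0.996
t 37.55 pos [0.4938 0.2824 0.1714] open 0.996 F [-0.2 -1.1 -0.1]
j [ 28.8  16.8  98.6  -0.5  59.2 -46.1]
z axis [ 0.087  0.04  -0.995] y ang 75.34 shift mm [  3.1  -1.9 102.5] rows 1.6
```

```bash
python3 -m handwheel '[[[0.002,-0.001,0.05,0,0.2],[0.003,-0.002,0.09,0,0.6],[0.003,-0.002,0.1025,0,0.8],[0.003,-0.002,0.1025,0,0.82],[0.003,-0.002,0.1025,0,0.82]]]' 4;python3 -m handwheel '[[[0,0,0,0,0.85],[0,0,0,0,0.85]]]' 4;python3 - <<'E'
from m import *
from cell import bot
from go import go
go([.4992,.2855,.069])
c=bot.read_camera("wrist");cv2.imwrite(f"pics/w20.png",c["frame"][170:330,180:380].repeat(3,0).repeat(3,1))
E
```

```text
t: 38.17
position: [0.4996, 0.2823, 0.0713]
orientation: [0.13, 0.99, 0.026, 0.041]
force: [-0.5, -0.1, -0.3]
opening: 0.477
t: 38.42
position: [0.4987, 0.2818, 0.0703]
orientation: [0.13, 0.99, 0.025, 0.041]
force: [0.3, -0.7, -0.3]
opening: 0.263
t 38.42 pos [0.4987 0.2818 0.0703] open 0.263 F [ 0.3 -0.7 -0.3]
j [ 28.6  23.  105.7  -0.6  45.8 -46.1]
z axis [ 0.087  0.039 -0.995] y ang 75.16 shift mm [0.5 3.6 1.4] rows 0.1
```

View pics/w20.png

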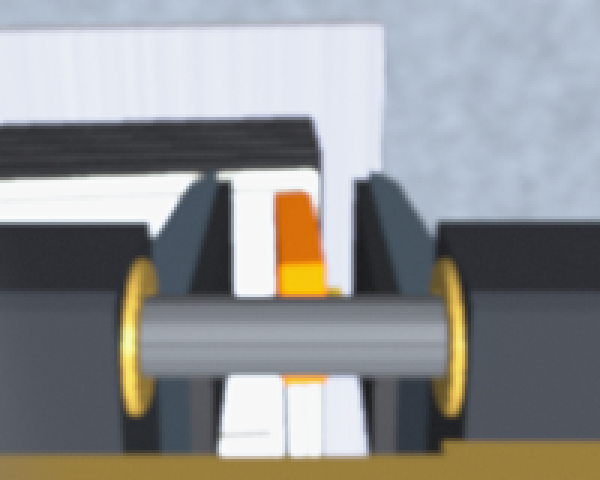

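```bash
python3 -m handwheel '[[[0.0005,0.0022,0.001,0,0.9],[0.0005,0.0022,0.001,0,1],[0.0005,0.0022,0.001,0,1],[0.0005,0.0022,0.001,0,1],[0.0005,0.0022,0.001,0,1]]]' 4;python3 -m handwheel '[[[0,0,0,0,1],[0,0,0,0,1]]]' 5;python3 - <<'E'
from tilt import *
from cell import bot
from go import go
go([.4992,.2855,.069]);print(bot.sense()["ft_torque"].round(2))
tilt(bot.read_camera("scene"))
r=R.from_quat(bot.sense()["orientation"]).as_matrix()
for f_ in(.05,.1,.15,.2,.25):
    h,l=.024,.166
    up=l*np.sin(f_)-h*(1-np.cos(f_));ho=h*np.sin(f_)+l*(1-np.cos(f_))
    d=np.array([.614*ho,-.789*ho,up]);print(f_,(r.T@d*1000).round(1))
E
```

```text
t: 39.1
position: [0.4986, 0.2841, 0.0686]
orientation: [0.13, 0.99, 0.025, 0.04]
force: [-0.3, 0.6, 3.8]
opening: 0.112
t: 39.35
position: [0.4986, 0.2841, 0.0686]
orientation: [0.13, 0.99, 0.025, 0.04]
force: [-0.6, 1.1, 4.4]
opening: 0.115
t 39.35 pos [0.4986 0.2841 0.0686] open 0.115 F [-0.6  1.1  4.4]
j [ 28.8  23.2 105.6  -0.6  45.7 -45.8]
z axis [ 0.086  0.038 -0.996] y ang 75.16 shift mm [-0.3  1.5 -0.3] rows 0.0
[-0.07  0.08  0.05]
floor: dz/dx -0.000 dz/dy -0.008 z0 0.0507 n 1153
tab -+ 50.3 ++ 50.3 -- 51.1 +- 51.0 
0.05 [-1.7 -0.4 -8.2]
0.1 [ -3.8  -1.  -16.3]
0.15 [ -6.1  -1.8 -24.3]
0.2 [ -8.8  -3.  -32.2]
0.25 [-11.8  -4.3 -39.9]
```

```bash
python3 -m handwheel '[[[-0.0105,-0.0037,-0.037,0,1],[-0.0118,-0.0043,-0.042,0,1]]]' 6;python3 - <<'E'
from tilt import *;from cat import catches
from cell import bot
from go import go
go([.4992,.2855,.069]);print(bot.sense()["ft_torque"].round(2))
c=bot.read_camera("scene");tilt(c);catches(c)
cv2.imwrite("pics/s21.png",cv2.resize(c["frame"][190:310,310:430],None,fx=5,fy=5,interpolation=cv2.INTER_CUBIC))
c=bot.read_camera("wrist");cv2.imwrite("pics/w21.png",c["frame"])
E
```

```text
t: 39.65
position: [0.5063, 0.2755, 0.1121]
orientation: [0.13, 0.99, 0.026, 0.041]
force: [0.2, 0.6, 0.1]
opening: 0.098
t 39.65 pos [0.5063 0.2755 0.1121] open 0.098 F [0.2 0.6 0.1]
j [ 27.6  20.6 102.4  -0.4  51.4 -47.1]
z axis [ 0.089  0.04  -0.995] y ang 75.12 shift mm [12.7  5.2 42.7] rows 0.7
[ 0.05  0.08 -0.  ]
floor: dz/dx -0.210 dz/dy 0.064 z0 0.0770 n 1279
tab -+ 94.8 ++ 65.5 -- 88.4 +- 59.1 
-+ 22 0.0624 0.0691 | ++ 22 0.0632 0.07 | -- 0 0 0 | +- 0 0 0 |
```

View pics/s21.png

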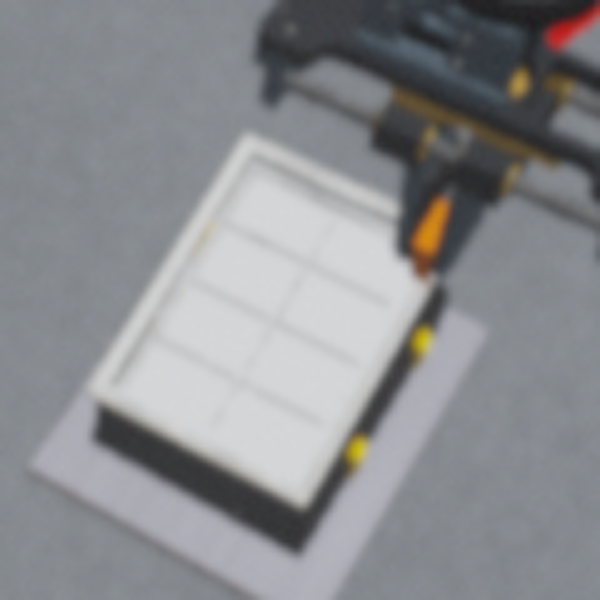

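View pics/w21.png

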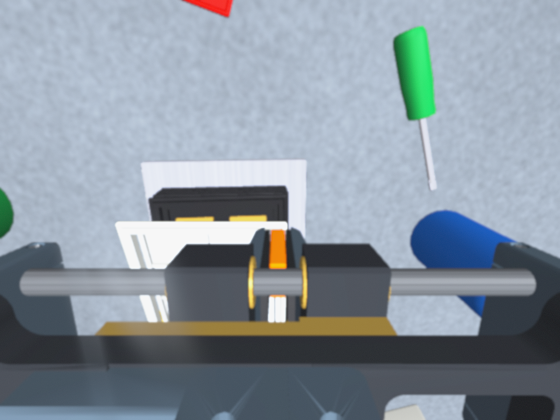

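```bash
python3 -m handwheel '[[[0,0,0,0,1],[0,0,0,0,1],[0,0,-0.02,0,1],[0,0,-0.05,0,1],[0,0,-0.1,0,1]]]' 45;python3 - <<'E'
from tilt import *;from cat import catches
from cell import bot
from go import go
go([.5,-.27,.25]);print(bot.sense()["ft_torque"].round(2))
c=bot.read_camera("scene");np.savez("pics/s22.npz",**c);cv2.imwrite("pics/s22.png",c["frame"])
E
```

```text
t: 40.38
position: [0.4948, 0.2708, 0.2086]
orientation: [0.13, 0.991, 0.023, 0.037]
force: [0.9, 0.7, -0.3]
opening: 0.095
t 40.38 pos [0.4948 0.2708 0.2086] open 0.095 F [ 0.9  0.7 -0.3]
j [ 27.7  15.   95.5  -0.3  64.6 -47.2]
z axis [ 0.079  0.036 -0.996] y ang 75.13 shift mm [-148.1 -518.3  -60.1] rows 8.7
[0.03 0.05 0.08]
```

View pics/s22.png

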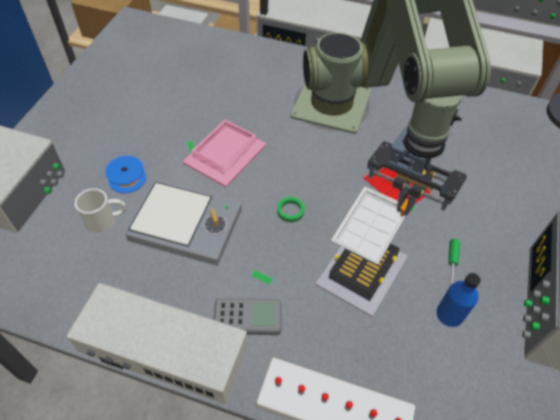

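```bash
python3 go.py .54 -.33 .48;python3 -c "
from h import *
c=load('s22');P=cloud(c);m=(P[...,0]>.3)&(P[...,1]<-.3)&(P[...,2]<.5)
Q=P[m];print(Q[:,2].max(),Q[Q[:,2]>.1].min(0),Q[Q[:,2]>.1].max(0))
"; python3 -m handwheel '[[[-0.005,-0.035,-0.02,-3,1],[-0.013,-0.085,-0.045,-6,1],[-0.021,-0.14,-0.075,-9,1],[-0.03,-0.192,-0.103,-12,1],[-0.038,-0.243,-0.13,-16,1]]]' 45;python3 go.py .54 -.33 .48
```

```text
t 40.42 pos [0.4982 0.2726 0.2172] open 0.094 F [1.4 0.6 4.6]
j [ 27.7  14.5  94.8  -0.3  64.8 -47.2]
z axis [ 0.093  0.043 -0.995] y ang 75.18 shift mm [-217.6 -553.5 -283.2] rows 10.5
0.13420610773724584 [ 0.51010591 -0.75895344  0.10007212] [ 0.73102835 -0.60238928  0.13420611]
t: 41.05
position: [0.4591, 0.0206, 0.3282]
orientation: [-0.01, 0.999, 0.019, 0.042]
force: [1.7, -0.1, -0.4]
opening: 0.096
t 41.05 pos [0.4591 0.0206 0.3282] open 0.096 F [ 1.7 -0.1 -0.4]
j [ -0.5   1.8  94.3   2.3  79.1 -92. ]
z axis [ 0.084  0.038 -0.996] y ang 91.27 shift mm [ -86.9 -346.5 -157.7] rows 6.2
```

```bash
python3 -m handwheel '[[[-0.014,-0.056,-0.025,0,1],[-0.028,-0.112,-0.05,0,1],[-0.042,-0.17,-0.077,0,1],[-0.058,-0.225,-0.1,0,1],[-0.07,-0.27,-0.122,0,1]]]' 45;python3 - <<'E'
from tilt import *
from cell import bot
from go import go
go([.58,-.36,.48])
c=bot.read_camera("scene");np.savez("pics/s23.npz",**c);cv2.imwrite("pics/s23.png",c["frame"])
c=bot.read_camera("top");np.savez("pics/t23.npz",**c);cv2.imwrite("pics/t23.png",c["frame"])
E
```

```text
t: 41.68
position: [0.5248, -0.2533, 0.4452]
orientation: [-0.009, 0.999, 0.019, 0.042]
force: [0.6, -0.1, -0.7]
opening: 0.094
t 41.67 pos [ 0.5248 -0.2533  0.4452] open 0.094 F [ 0.6 -0.1 -0.7]
j [ -29.4   14.8   62.5    4.4   99.5 -119.5]
z axis [ 0.084  0.039 -0.996] y ang 91.07 shift mm [ -56.3 -106.4  -34.2] rows 2.0
```

View pics/s23.png

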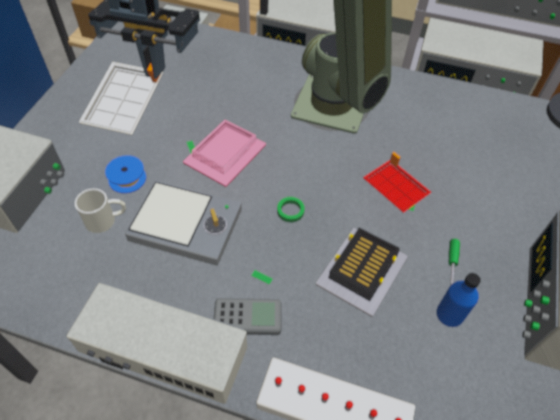

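View pics/t23.png

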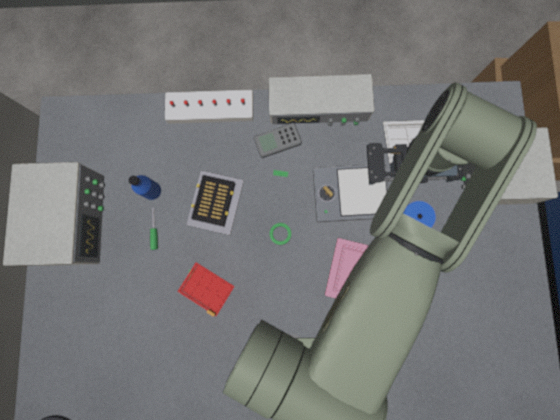

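```bash
cat > ht.py <<'E'
from m import *
def held(c,near,rad=.2,zlo=.05):
    P=cloud(c);hsv=cv2.cvtColor(c["frame"],cv2.COLOR_BGR2HSV)
    m=(np.linalg.norm(P[...,:2]-near[:2],axis=2)<rad)&(P[...,2]>zlo)&(P[...,2]<near[2]+.12)&(hsv[...,2]>130)&(hsv[...,1]<40)
    m=cv2.morphologyEx(m.astype(np.uint8),cv2.MORPH_OPEN,np.ones((3,3)))
    n,l,st,ce=cv2.connectedComponentsWithStats(m);i=1+np.argmax(st[1:,4]);m=l==i
    er=cv2.erode(m.astype(np.uint8),np.ones((7,7)))>0
    X=P[er];A=np.c_[X[:,:2]-near[:2],np.ones(len(X))];k=np.ones(len(X),bool)
    for _ in range(4):
        co=np.linalg.lstsq(A[k],X[k,2],rcond=None)[0];k=abs(A@co-X[:,2])<.005
    Q=P[m];r=cv2.minAreaRect((Q[:,:2]*1000).astype(np.float32))
    print("grad world",co[:2].round(3),"mag",np.hypot(*co[:2]).round(3),"az",np.degrees(np.arctan2(co[1],co[0])).round(0),"rect",np.round(r[0],1),np.round(r[1],1),round(r[2],1),"n",k.sum(),"floor z at near",co[2].round(4),"zmin",Q[:,2].min().round(3))
    return m
E
python3 - <<'E'
from ht import *
m=held(load("s23"),np.array([.59,-.34,.42]))
E
```

```text
grad world [-0.198  0.039] mag 0.201 az 169.0 rect [ 583.  -299.3] [148.8 111.7] 1.4 n 1637 floor z at near 0.4075 zmin 0.395
```

```bash
python3 go.py .70 -.136 .47; python3 -m handwheel '[[[-0.03,0.015,-0.013,0,1],[-0.075,0.045,-0.03,0,1],[-0.12,0.08,-0.04,0,1],[-0.155,0.105,-0.045,0,1],[-0.175,0.118,-0.05,0,1]]]' 45;python3 go.py .9 -.175 .47
```

```text
t 41.77 pos [ 0.5259 -0.256   0.4451] open 0.1 F [ 0.5  0.7 -1.2]
j [ -29.5   14.9   62.4    4.3   99.4 -119.4]
z axis [ 0.086  0.036 -0.996] y ang 90.83 shift mm [-177.   118.3   -5.6] rows 3.4
t: 42.4
position: [0.694, -0.1296, 0.5132]
orientation: [-0.01, 0.999, 0.019, 0.042]
force: [0.2, -0.7, -0.8]
opening: 0.095
t 42.4 pos [ 0.694  -0.1296  0.5132] open 0.095 F [ 0.2 -0.7 -0.8]
j [ -13.1   32.7   23.8    3.8  119.3 -102.3]
z axis [ 0.083  0.04  -0.996] y ang 91.29 shift mm [-200.8  -51.6   58.2] rows 3.4
```

```bash
python3 -m handwheel '[[[-0.03,-0.006,0.003,0,1],[-0.065,-0.013,0.006,0,1],[-0.105,-0.02,0.009,0,1],[-0.15,-0.03,0.013,0,1],[-0.2,-0.04,0.017,0,1]]]' 45;python3 go.py .9 -.175 .47; python3 -m handwheel '[[[-0.05,-0.01,0,0,1],[-0.1,-0.02,0,0,1],[-0.15,-0.03,0,0,1],[-0.2,-0.04,0,0,1]]]' 45;python3 go.py .9 -.175 .47
```

```text
t: 43.02
position: [0.7924, -0.1478, 0.4519]
orientation: [-0.008, 0.998, 0.015, 0.065]
force: [0.4, -0.2, -1.0]
opening: 0.098
t 43.02 pos [ 0.7924 -0.1478  0.4519] open 0.098 F [ 0.4 -0.2 -1. ]
j [ -12.8   43.4   12.3    3.8  117.3 -101.8]
z axis [ 0.13   0.031 -0.991] y ang 91.08 shift mm [-108.6  -28.7   -4.8] rows 1.8
t: 43.52
position: [0.8503, -0.1566, 0.3995]
orientation: [-0.008, 0.996, 0.011, 0.088]
force: [-0.4, -0.6, -0.7]
opening: 0.095
t 43.52 pos [ 0.8503 -0.1566  0.3995] open 0.095 F [-0.4 -0.6 -0.7]
j [ -12.5   47.4   12.3    3.7  110.7 -101.8]
z axis [ 0.176  0.022 -0.984] y ang 90.99 shift mm [-61.1 -17.9 -61.1] rows 1.4
```

```bash
python3 -m handwheel '[[[-0.055,-0.013,-0.015,0,1],[-0.11,-0.026,-0.03,0,1],[-0.165,-0.039,-0.045,0,1],[-0.22,-0.052,-0.06,0,1],[-0.275,-0.065,-0.075,0,1]]]' 45;python3 - <<'E'
from ht import *
from cell import bot
from go import go
go([.5,-.27,.3])
s=bot.sense()["position"]
c=bot.read_camera("scene");np.savez("pics/s24.npz",**c);cv2.imwrite("pics/s24.png",c["frame"])
held(c,s+[.06,-.05,-.02])
E
```

```text
t: 44.15
position: [0.8815, -0.1682, 0.38]
orientation: [-0.007, 0.994, 0.006, 0.113]
force: [0.0, 0.5, -0.6]
opening: 0.098
t 44.15 pos [ 0.8815 -0.1682  0.38  ] open 0.098 F [ 0.   0.5 -0.6]
j [ -12.9   49.    12.3    3.8  106.2 -102.3]
z axis [ 0.225  0.013 -0.974] y ang 90.88 shift mm [391.  -96.7  -9.2] rows 6.4
grad world [ 1.761 -0.503] mag 1.832 az -16.0 rect [ 914.2 -162.7] [288.8 206.5] 89.9 n 467 floor z at near 0.2663 zmin 0.079
```

```bash
python3 -m handwheel '[[[-0.055,-0.02,-0.012,0,1],[-0.11,-0.04,-0.024,0,1],[-0.165,-0.06,-0.036,0,1],[-0.22,-0.08,-0.048,0,1],[-0.275,-0.1,-0.06,0,1]]]' 45;python3 - <<'E'
from ht import *
from cell import bot
from go import go
go([.5,-.22,.3])
s=bot.sense()["position"]
c=bot.read_camera("scene");np.savez("pics/s24.npz",**c);cv2.imwrite("pics/s24.png",c["frame"])
held(c,s+[.06,-.05,-.02],zlo=s[2]-.1)
E
```

```text
t: 44.82
position: [0.9076, -0.1977, 0.3619]
orientation: [-0.006, 0.99, 0.0, 0.139]
force: [0.1, -1.0, -1.0]
opening: 0.096
t 44.83 pos [ 0.9076 -0.1977  0.3619] open 0.096 F [ 0.1 -1.  -1. ]
j [ -14.5   50.5   12.3    4.2  101.7 -103.8]
z axis [ 0.275  0.002 -0.962] y ang 90.72 shift mm [409.2 -17.1 -52.5] rows 6.6
grad world [-0.     0.006] mag 0.006 az 93.0 rect [ 968.1 -245.7] [150.9 112.5] 1.2 n 2767 floor z at near 0.3405 zmin 0.336
```

```bash
python3 go.py .503 -.2205 .2; python3 -m handwheel '[[[0.02,0,0,0,1],[0.065,-0.002,0.006,0,1],[0.115,-0.006,0.012,0,1],[0.17,-0.01,0.02,0,1],[0.225,-0.012,0.026,0,1]]]' 45;python3 go.py .503 -.2205 .2
```

```text
t 44.88 pos [ 0.9077 -0.1984  0.361 ] open 0.097 F [ 0.1  0.2 -0.9]
j [ -14.5   50.5   12.4    4.1  101.7 -103.8]
z axis [ 0.274  0.002 -0.962] y ang 90.68 shift mm [433.5 -17.1  44. ] rows 7.0
t: 45.5
position: [0.6965, -0.2122, 0.2751]
orientation: [-0.006, 0.99, 0.0, 0.139]
force: [0.1, -0.3, -0.2]
opening: 0.095
t 45.5 pos [ 0.6965 -0.2122  0.2751] open 0.095 F [ 0.1 -0.3 -0.2]
j [ -20.4   23.    75.5    6.1   66.5 -112.9]
z axis [ 0.276  0.002 -0.961] y ang 90.71 shift mm [206.8  -5.8  18.9] rows 3.3
```

```bash
python3 -m handwheel '[[[0.055,-0.0015,0.005,0,1],[0.11,-0.003,0.01,0,1],[0.155,-0.0045,0.014,0,1],[0.19,-0.0055,0.017,0,1],[0.207,-0.006,0.019,0,1]]]' 45;python3 - <<'E'
from ht import *
from cell import bot
from go import go
go([.503,-.2205,.10])
s=bot.sense()["position"]
for n in("scene","top"):
    c=bot.read_camera(n);np.savez(f"pics/{n}25.npz",**c);cv2.imwrite(f"pics/{n}25.png",c["frame"])
    held(c,s+[.06,-.05,-.02],zlo=s[2]-.1)
E
```

```text
t: 46.12
position: [0.5027, -0.2205, 0.2]
orientation: [-0.006, 0.99, 0.0, 0.139]
force: [-0.1, -0.0, -1.7]
opening: 0.096
t 46.12 pos [ 0.5027 -0.2205  0.2   ] open 0.096 F [-0.1 -0.  -1.7]
j [ -29.7    9.7  105.5   10.2   51.3 -125.9]
z axis [ 0.274  0.002 -0.962] y ang 90.68 shift mm [27.2  0.  96.2] rows 1.6
grad world [-0.003  0.003] mag 0.004 az 133.0 rect [ 563.5 -268.4] [151.9 111.6] 1.0 n 1025 floor z at near 0.1787 zmin 0.173
grad world [-0.004  0.007] mag 0.008 az 120.0 rect [ 573.7 -269. ] [122.6 110. ] 0.8 n 422 floor z at near 0.1779 zmin 0.171
```

View pics/scene25.png

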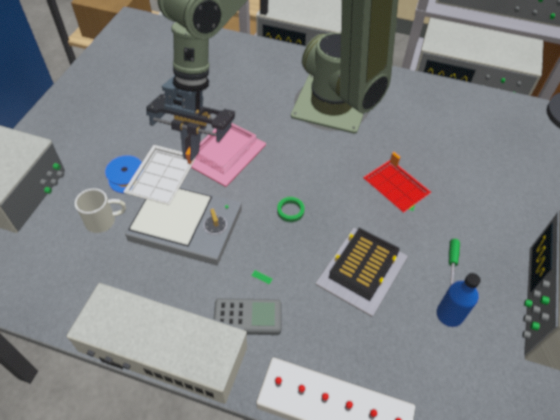

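```bash
python3 -m handwheel '[[[0.008,0,0.028,0,1],[0.016,0,0.056,0,1],[0.022,0,0.078,0,1],[0.026,0,0.09,0,1],[0.0267,0,0.0943,0,1]]]' 45;python3 -m handwheel '[[[0,0,0,0,1],[0,0,0,0,1],[0,0,0,0,1],[0,0,0,0,1]]]' 45
python3 - <<'E'
from ht import *
from cell import bot
from go import go
go([.503,-.2205,.10])
s=bot.sense()["position"];print(bot.sense()["joint_vel"].round(3))
for n in("scene","top"):
    c=bot.read_camera(n);np.savez(f"pics/{n}26.npz",**c);cv2.imwrite(f"pics/{n}26.png",c["frame"])
    held(c,s+[.06,-.05,-.02],zlo=.06)
    if n=="scene": from cat import catches;catches(c)
E
```

```text
t: 46.85
position: [0.5058, -0.2209, 0.1021]
orientation: [-0.006, 0.99, 0.0, 0.139]
force: [0.5, 0.2, -0.3]
opening: 0.094
t: 47.35
position: [0.5053, -0.221, 0.1026]
orientation: [-0.006, 0.99, 0.0, 0.139]
force: [-0.1, 0.1, -0.7]
opening: 0.094
t 47.35 pos [ 0.5053 -0.221   0.1026] open 0.094 F [-0.1  0.1 -0.7]
j [ -29.6   15.9  113.5   13.1   37.4 -129.9]
z axis [ 0.276  0.002 -0.961] y ang 90.71 shift mm [3.  0.5 1.9] rows 0.1
[-0.002  0.002  0.002  0.001  0.     0.   ]
grad world [-0.004  0.003] mag 0.005 az 144.0 rect [ 565.9 -269.1] [151.5 112.4] 0.7 n 1093 floor z at near 0.0814 zmin 0.076
-+ 24 0.061 0.0698 | ++ 28 0.0607 0.0708 | -- 21 0.0618 0.0732 | +- 17 0.0617 0.0702 | 
grad world [-0.001 -0.   ] mag 0.001 az -180.0 rect [ 576.8 -270. ] [124.1 110.7] 0.7 n 407 floor z at near 0.0817 zmin 0.074
```

View pics/scene26.png

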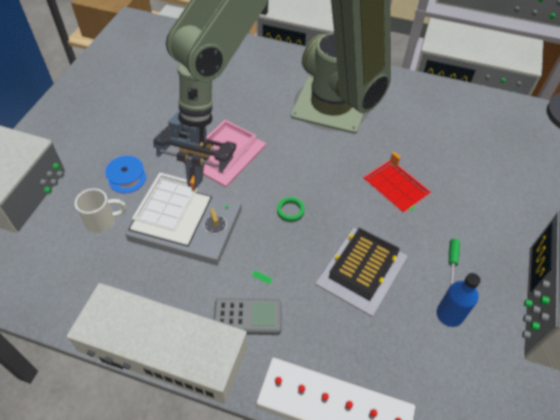

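```bash
python3 -m handwheel '[[[0.001,0,0,0,1],[0.0022,0.0005,0.0005,0,1],[0.0022,0.0005,0.0005,0,1],[0.0022,0.0005,0.0005,0,1],[0.0022,0.0005,0.0005,0,1]]]' 45;python3 -m handwheel '[[[0,0,0,0,1],[0,0,0,0,1],[0,0,0,0,1],[0,0,0,0,1]]]' 45
python3 - <<'E'
from ht import *
from cell import bot
from go import go
go([.503,-.2205,.10])
s=bot.sense()["position"];print(bot.sense()["joint_vel"].round(3))
c=bot.read_camera("scene");held(c,s+[.06,-.05,-.02],zlo=.06)
a=np.radians(-14.3);r=np.array([[np.cos(a),np.sin(a)],[-np.sin(a),np.cos(a)]])
P=cloud(c);hsv=cv2.cvtColor(c["frame"],cv2.COLOR_BGR2HSV).astype(int)
y=(hsv[...,0]>=19)&(hsv[...,0]<34)&(hsv[...,1]>90)
for c_ in ((-.034,.056),(.034,.056),(-.034,-.056),(.034,-.056)):
    q=(P[...,:2]-(.546,.221))@r.T;m=y&(np.hypot(*(q-c_).transpose(2,0,1))<.01)&(P[...,2]>.06);print((np.median(q[m],0)*1000).round(1),end=" ")
# scene difference away from arm/tray
d=np.abs(c["frame"].astype(int)-load("scene0")["frame"].astype(int)).max(2);d=(cv2.GaussianBlur(d.astype(np.float32),(5,5),0)>30).astype(np.uint8)
n,l,st,ce=cv2.connectedComponentsWithStats(d);print([(ce[i].round().tolist(),int(st[i,4])) for i in range(1,n) if st[i,4]>15])
E
```

```text
t: 48.08
position: [0.5032, -0.2204, 0.1012]
orientation: [-0.006, 0.99, 0.0, 0.139]
force: [0.3, -0.5, -1.3]
opening: 0.099
t: 48.58
position: [0.5032, -0.2204, 0.1012]
orientation: [-0.006, 0.99, 0.0, 0.139]
force: [-0.4, 0.2, -1.7]
opening: 0.099
t 48.58 pos [ 0.5032 -0.2204  0.1012] open 0.099 F [-0.4  0.2 -1.7]
j [ -29.7   15.9  113.8   13.2   37.2 -130.1]
z axis [ 0.275  0.002 -0.961] y ang 90.72 shift mm [ 0.5 -0.1  1.1] rows 0.0
[ 0.001 -0.001  0.     0.     0.001 -0.   ]
grad world [-0.002  0.011] mag 0.011 az 101.0 rect [ 564.8 -267.8] [152.6 112.9] 0.8 n 1095 floor z at near 0.0798 zmin 0.074
[-31.1  56.3] [35.2 55.9] [-31.2 -56.4] [ 35.7 -55.7] [([218.0, 5.0], 459), ([255.0, 7.0], 286), ([341.0, 14.0], 602), ([399.0, 8.0], 506), ([197.0, 98.0], 8580), ([251.0, 23.0], 38), ([358.0, 27.0], 28), ([392.0, 35.0], 65), ([323.0, 61.0], 585), ([355.0, 55.0], 248), ([373.0, 84.0], 1491), ([317.0, 82.0], 656), ([538.0, 101.0], 1175), ([214.0, 216.0], 115), ([366.0, 260.0], 2906)]
```

Everything checks out: the tray is level, centred and still, the dark tray is in place, and nothing else has moved. I'm handing in the job.

```bash
python3 -c "
from cell import bot;print(bot.close_job())"
```

```text
the job is handed in; nothing more can be done
None
```

The key is wound, the white tray is peeled off, and the arm is holding it level over the window. I handed the job in at about 48.6 s. The peel took three tries, and the successful one was quick rather than slow.

**Key:** I turned it about 130° in one grip. The wrist camera then put the bow at about 2.51 rad, against the 2.3 needed.

**Peel:**
- **Failed slow tries:** In the first two tries the catches held and the dark tray tipped up with the white one. After the second it jammed about 0.07 rad tilted. Nudging the orange tab did not free it, so I pressed it back down with the closed fingers.
- **Successful try:** A quick lift of about 42 mm at the tab, with a light grip, freed all four catches. The white tray tilted about 0.21 rad along its length and 0.06 rad across it. Its far corner was lowest but had risen about 9 mm by my first picture, so I can't confirm it stayed down throughout.
- **Tilting the tool:** The moves had no direct tilt command. I tilted the tool, and later levelled the tray, by pushing the arm past its reach in free space.

**Last checks:**

| Check | Result |
|---|---|
| Tray level | within about 0.01 rad |
| Tray centre (x, y) | (564.8, −267.8) mm; window at (563.6, −268.5) mm |
| Underside above the window | about 36 mm |
| Joint speeds | about zero |
| Dark tray | catches within 1–2 mm of where they started; ferrules still in place in the last view |
| Other things on the bench | no change in a before/after picture comparison, outside the arm, tray and key areas |

Two readings were slightly off. The top camera's view of the tray was partly blocked by the gripper, so I took the centre from the scene camera. The force sensor wandered by about 1–2 N, so I did not use it to judge contact.

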